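# Load the nested bowls onto the sprung tray of the UV drying stand

### The arm

A 7-joint arm with a two-finger parallel gripper is mounted at the origin on the work surface. World frame = base frame: x ahead of the robot, y to its left, z up, the work surface at z = 0. Lengths are in m, angles in rad, forces in N, time in s.
With the tool pointing down it reaches from about 0.35 to 0.775 m from the base axis. Payload 3.1 kg.
Tool frame: the origin (TCP) lies at the very end of the fingers, on their centre line; the grasp point (between the pads) lies 19 mm behind it; z points along the fingers, y is the line along which they close (so a half turn about z gives the same grasp; the last joint's range is limited). The gripper opens to 85 mm and grips with 20 to 120 N. Pads are 22 mm wide; open, the fingers measure 114 mm over their backs; the gripper's body (76 mm by 85 mm) begins 54 mm behind the grasp point. The pads swing forward as they close: fully open they stand 13 mm farther back than shut.
Start: joints at [-1.171, 0.311, 0.014, 1.512, -0.004, 1.319, -0.027], TCP at [0.235, 0.497, 0.231] pointing down, gripper open.
Joint ranges: [-2.7, 2.7], [-0.3, 1.91], [-1.27, 1.3], [0.12, 2.57], [-1.44, 4.58], [0.2, 2.03], [-3.05, 3.05]. Speed limits (rad/s): [2.79, 2.79, 3.14, 3.14, 3.14, 3.14, 3.14].

### API

Orientations are given as a rotation vector (axis times angle).
In Python, from rig import bot, optics gives the robot as it stands.
- The arm moves only by the shell command python3 -m handwheel 'ROWS' [FORCE]. ROWS is JSON, a list of rows, each a list of 3 entries, a list of its own where there are three numbers: the shift along the tool's x, y, z in m, then the turn about the tool's z in rad, then the opening, from -1 (shut) to 1 (fully open). In form: [[[tx, ty, tz], turn, gripper], ...]. A call has 1 to 8 rows; each row shifts and turns the commanded pose from where the row before left it, along the tool's axes as they then stand; what a row does not reach is not made up. A row lasts 1/8 s, in which the tool goes at most 62.5 mm and 10.7 degrees, less where a joint would pass 70% of its speed; a pose out of reach is approached as far as the arm can. A call with a gripper value outside its range is refused whole. The fingers move at their own pace and stop on an object; FORCE is the grip in N (left out, the last holds). Time passes only in rows, so rows that do not move let the fingers close. It gives the time, the measured TCP pose, the force, the opening and the grip force at its end, in the units of the state.
- bot.read_state(): the state, without advancing time (a new reading comes with each control period).
- optics.grab_frame(name): name is "scene" or "top" or "wrist"; returns a dict with "frame" (420x560x3 uint8, red, green, blue), "z_map" (420x560 float32, m along the optical axis (not along the pixel's ray), 0 where there is no reading), "camera_matrix" (3x3 intrinsics, pixels), "camera_from_world" (4x4, takes a point from world to camera coordinates); the wrist camera has in their place "tool_from_camera" (4x4, takes a point from camera to tool coordinates, whose origin is the TCP and whose axes are the flange's). Camera axes: x right, y down, z forward; pixel columns grow to the right and rows downward; lengths in m; the calibration is good to about 2 mm. A picture is of the moment at which its call begins: read the wrist's pose just before it.
- bot.close_job(): hands the job in; it is judged then, once.
The state is a dict: "t": time; "joints": joint angles; "qvel": joint speeds; "tau": joint torques, N m; "eef_pos": TCP position; "eef_rot": TCP orientation; "force": force on the tool from outside, world axes, zero at the start; "wrist_torque": the same for the moment, N m; "finger_gap": finger opening in m; "finger_force": force on a finger pad.
Only numpy, scipy, OpenCV 4.12 (cv2) and the standard library are available. Lean on these libraries where they do the work, as an engineer would, in place of code of your own. Each camera call takes 0.05 s, during which the arm holds its last target. There are 200 camera calls.

### The job

Put the steel sample bowls to dry: pull the drying stand's sprung tray by its red tab out to its stop so that the catch holds it out by itself, then nest all the bowls that are there inside one another in size order, largest outermost, centred on the tray's marked circle, each sitting flat on the floor of the next larger one. Then lift the black catch knob to let the tray spring home under the lamp with the whole nest still in place, and let the knob drop back down; leave the jars and the bottle where they are.

Things in the scene. Friction and masses are not known exactly. Their poses are not given: they have to be found in the camera images.
- tray (a joint): the sprung tray of the drying stand: 0 = home under the lamp, grows as it is pulled out in the stand's own -x direction, stop at 0.120 m. A spring pulls it home (2 N at home, 4 N at the stop, plus 40 N per m/s of damping, so it goes home in about 2 s by itself). From about 0.070 on, a ramped tooth on the tray lifts the catch pin 12 mm (a few N more), and just before the stop the pin drops behind the tooth; the tray then stays out at about 0.110 when let go.
- tray_mark (a point): centre of the marked circle (132 mm across) on top of the 150 x 150 mm tray, 21.5 mm above the bench; moves with the tray. Its x axis points away from the robot along the slide (pull the tray along -x); z is up. A fixed lamp bar (166 to 193 mm above the bench, 40 mm deep, across the stand) has its near face 45 mm beyond the circle's centre with the tray home, 155 mm with it held out.
- tray_grip (a point): grip point of the tray's red upright pull tab, at 102 mm along -x from the marked circle's centre, 50 mm above the bench. The tab is 12 mm thick along x, 30 mm wide along y, and its top is 65 mm above the bench. Axes as for tray_mark; moves with the tray.
- catch (a joint): the sprung catch pin on the stand: 0 = down, grows as its knob is lifted, stop at 0.020 m (about 2 N down at rest, 3.5 N at the stop). With the tray held out, lifting it more than about 12 mm frees the tray; it must be kept up until the tooth has left it (the first 20 mm of the tray's way home).
- catch_grip (a point): middle of the black round knob on top of the catch pin (26 mm across, 16 mm tall, middle 88 mm above the bench when down), on the +y side of the tray, on the fixed stand; goes up and down with the pin. Under the knob is a grey bracket whose top is 68 mm above the bench, so the knob's underside is 12 mm above it.
- bowl1_c (a point): centre, half-way up, of the largest bowl: straight-sided steel, 128 mm outside diameter, 45 mm tall, wall 3 mm, floor 4 mm thick (22.5 mm from its underside to this point). Its own z is up, and its upright blue grip lug stands on the rim on its own -x side. A bowl of the next size down goes inside with 7 mm (6 mm for the smallest) to spare all round and then stands 4 mm higher.
- bowl1_lug (a point): grip point in the blue lug of the largest bowl, 64 mm from the bowl's axis along the bowl's own -x and 44.5 mm above its centre point. The lug is 10 mm thick (along the bowl's x, radially), 22 mm wide, and rises from the rim to 33 mm above it; its top is 11 mm above this point. Axes as the bowl's.
- bowl2_c (a point): centre, half-way up, of the second largest bowl: straight-sided steel, 108 mm outside diameter, 45 mm tall, wall 3 mm, floor 4 mm thick (22.5 mm from its underside to this point). Its own z is up, and its upright blue grip lug stands on the rim on its own -x side. A bowl of the next size down goes inside with 7 mm (6 mm for the smallest) to spare all round and then stands 4 mm higher.
- bowl2_lug (a point): grip point in the blue lug of the second largest bowl, 54 mm from the bowl's axis along the bowl's own -x and 44.5 mm above its centre point. The lug is 10 mm thick (along the bowl's x, radially), 22 mm wide, and rises from the rim to 33 mm above it; its top is 11 mm above this point. Axes as the bowl's.
- bowl3_c (a point): centre, half-way up, of the middle bowl: straight-sided steel, 88 mm outside diameter, 45 mm tall, wall 3 mm, floor 4 mm thick (22.5 mm from its underside to this point). Its own z is up, and its upright blue grip lug stands on the rim on its own -x side. A bowl of the next size down goes inside with 7 mm (6 mm for the smallest) to spare all round and then stands 4 mm higher.
- bowl3_lug (a point): grip point in the blue lug of the middle bowl, 44 mm from the bowl's axis along the bowl's own -x and 44.5 mm above its centre point. The lug is 10 mm thick (along the bowl's x, radially), 22 mm wide, and rises from the rim to 33 mm above it; its top is 11 mm above this point. Axes as the bowl's.
- bowl4_c (a point): centre, half-way up, of the second smallest bowl: straight-sided steel, 68 mm outside diameter, 45 mm tall, wall 3 mm, floor 4 mm thick (22.5 mm from its underside to this point). Its own z is up, and its upright blue grip lug stands on the rim on its own -x side. A bowl of the next size down goes inside with 7 mm (6 mm for the smallest) to spare all round and then stands 4 mm higher.
- bowl4_lug (a point): grip point in the blue lug of the second smallest bowl, 34 mm from the bowl's axis along the bowl's own -x and 44.5 mm above its centre point. The lug is 10 mm thick (along the bowl's x, radially), 22 mm wide, and rises from the rim to 33 mm above it; its top is 11 mm above this point. Axes as the bowl's.
- bowl5_c (a point): centre, half-way up, of the smallest bowl: straight-sided steel, 50 mm outside diameter, 45 mm tall, wall 3 mm, floor 4 mm thick (22.5 mm from its underside to this point). Its own z is up, and its upright blue grip lug stands on the rim on its own -x side. A bowl of the next size down goes inside with 7 mm (6 mm for the smallest) to spare all round and then stands 4 mm higher.
- bowl5_lug (a point): grip point in the blue lug of the smallest bowl, 25 mm from the bowl's axis along the bowl's own -x and 44.5 mm above its centre point. The lug is 10 mm thick (along the bowl's x, radially), 22 mm wide, and rises from the rim to 33 mm above it; its top is 11 mm above this point. Axes as the bowl's.
- jar_yellow: closed sample jar with a yellow cap, 48 mm across, 60 mm tall; origin at the centre of its underside. Not part of the job; leave it alone.
- jar_green: closed sample jar with a green cap, 48 mm across, 60 mm tall; origin at the centre of its underside. Not part of the job; leave it alone.
- wash_bottle: bottle with a red cap, 64 mm across, 150 mm tall; origin at the centre of its underside. Not part of the job; leave it alone.
There are look-alikes about, which are no part of the job. What is shaped like the part that bears bowl1_c but brown or green is not meant. Leave any brown look-alike of the part that bears bowl2_c alone.

How it is judged:
By the outcome, as a careful person would: the job done as asked, in the order asked, and still so for the second after the job is handed in, with the robot touching nothing.
Of bowl1, bowl2, bowl3, bowl4, bowl5 only 3 to 5 are there at a start; the rules pass over those that are not, and their reading is None.
At some moment in a run one of bowl1, bowl2, bowl3, bowl4, bowl5 may be knocked a few centimetres aside while the robot is not near it.
It also fails if it takes over 210 s, if anything falls off the work surface, if the arm or the gripper's body presses on something with over 40 N, if the wrist force passes 120 N, or if a joint passes its speed limit or range.

## Working session

There is one attempt and no reset: what is moved stays moved. The work goes in short steps, Python scripts to look and compute and a shell command to move; the robot and the scene stay as the last step left them, time stands still between calls to the robot, and variables do not carry over. Pictures are saved under pics/ and viewed, at most 14 in all, crops included, and the job is handed in when it is done.

```bash
ls; mkdir -p pics
python3 - <<'E'
from rig import bot, optics
import cv2
s=bot.read_state();print({k:(v if not hasattr(v,'round') else v) for k,v in s.items()})
for n in ("scene","top"):
    f=optics.grab_frame(n); cv2.imwrite(f"pics/{n}0.png",f["frame"][:,:,::-1]); print(n,f["camera_matrix"],f["camera_from_world"])
E
```

```text
pics
{'t': 0.0, 'joints': array([-1.17070013,  0.31172045,  0.01399587,  1.51306476, -0.00439035,
        1.31920731, -0.02720097]), 'qvel': array([ 0.00021283,  0.00048244, -0.00046315,  0.00029723, -0.00017056,
       -0.000262  , -0.00062401]), 'tau': array([-1.67517560e-04, -3.79917884e+01,  1.45830293e-01, -2.30587900e+01,
        1.20400198e-02,  1.36707330e-02, -2.28156289e-06]), 'eef_pos': array([0.23483986, 0.49652897, 0.23022085]), 'eef_rot': array([-0.68813644, -3.06487504,  0.00366393]), 'force': array([-0.15330135, -0.58031395, -0.4843758 ]), 'wrist_torque': array([-0.01277351,  0.01708965, -0.03918521]), 'finger_force': 0.0, 'finger_gap': 0.08525726089768124}
scene [[434.20122761   0.         274.09435512]
 [  0.         434.20122761 214.14541078]
 [  0.           0.           1.        ]] [[ 0.30005746  0.95391073 -0.00445364 -0.16058835]
 [ 0.72487727 -0.23104378 -0.64897743 -0.34987864]
 [-0.62009552  0.19150218 -0.76079462  1.59533936]
 [ 0.          0.          0.          1.        ]]
top [[442.99079267   0.         278.21903868]
 [  0.         442.99079267 207.30558763]
 [  0.           0.           1.        ]] [[ 0.09342241 -0.99562445 -0.00204893 -0.02762244]
 [-0.9723629  -0.09079706 -0.21509599  0.55573986]
 [ 0.21396879  0.02208709 -0.97659076  1.17438607]
 [ 0.          0.          0.          1.        ]]
```

View pics/top0.png

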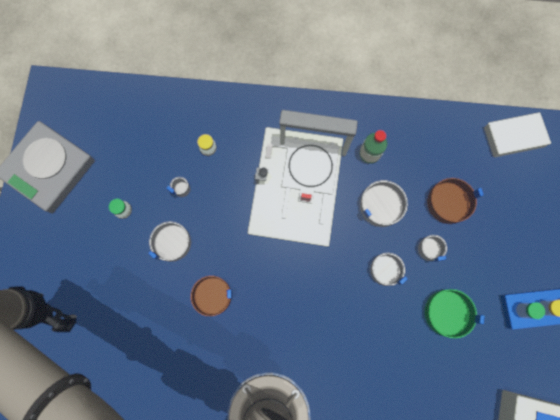

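View pics/scene0.png

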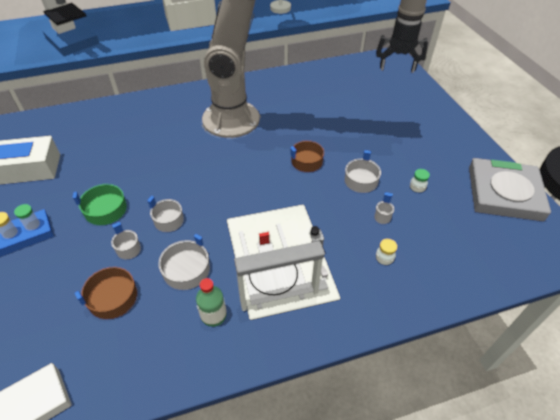

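Top view: steel bowls sit at about (385,204), (169,241), (388,268), (433,247) and (179,187). The look-alikes are brown (453,200), green (452,314) and brown (211,296). The tray tab is at (305,198), the knob at (263,174) and the circle at (311,165). Next I'll measure these and check the sizes.

```bash
cat > h.py <<'E'
import numpy as np, cv2
from rig import bot, optics
from scipy.spatial.transform import Rotation as R
from scipy.optimize import least_squares
def view(n):
    s=bot.read_state(); f=optics.grab_frame(n); K=f["camera_matrix"]
    if n=="wrist":
        T=np.eye(4);T[:3,:3]=R.from_rotvec(s["eef_rot"]).as_matrix();T[:3,3]=s["eef_pos"]; W=T@f["tool_from_camera"]
    else: W=np.linalg.inv(f["camera_from_world"])
    return dict(img=f["frame"],z=f["z_map"],K=K,W=W)
def cloud(v):
    z=v["z"];h,w=z.shape;u,vv=np.meshgrid(np.arange(w),np.arange(h))
    K=v["K"];p=np.stack([(u-K[0,2])/K[0,0]*z,(vv-K[1,2])/K[1,1]*z,z],-1)
    P=p@v["W"][:3,:3].T+v["W"][:3,3]; P[z<=0]=np.nan; return P
def ray(v,uv,h):   # pixel(s) onto plane z=h
    uv=np.atleast_2d(uv).astype(float);d=np.c_[(uv-v["K"][:2,2])/v["K"][0,0],np.ones(len(uv))]@v["W"][:3,:3].T
    o=v["W"][:3,3];return o+d*((h-o[2])/d[:,2])[:,None]
def proj(v,p):
    c=(np.asarray(p)-v["W"][:3,3])@v["W"][:3,:3];return v["K"][:2,:2].diagonal()*c[...,:2]/c[...,2:]+v["K"][:2,2]
def hsv(v): return cv2.cvtColor(v["img"],cv2.COLOR_RGB2HSV)
def fitcirc(xy):
    f=lambda q:np.hypot(xy[:,0]-q[0],xy[:,1]-q[1])-q[2]
    return least_squares(f,[*xy.mean(0),np.ptp(xy,0).mean()/2],loss="soft_l1",f_scale=.002).x
E
python3 - <<'E'
from h import *
v=view("top");P=cloud(v);H=hsv(v);uu,vv=np.meshgrid(np.arange(560),np.arange(420))
print("table",np.nanmedian(P[330:360,300:400,2]))
for n,(a,b),r in [("A",(385,204),34),("B",(169,241),32),("C",(388,268),28),("D",(433,247),20),("E",(179,187),18),("brn1",(453,200),36),("grn",(452,314),36),("brn2",(211,296),32)]:
    near=np.hypot(uu-a,vv-b)<r
    blue=near&(H[...,0]>100)&(H[...,0]<125)&(H[...,1]>150)&(H[...,2]>130)
    rim=near&(P[...,2]>.036)&(P[...,2]<.052)&~blue
    c=cv2.minEnclosingCircle(P[rim][:,:2].astype(np.float32))
    # lug by rays: centroid at z~.06
    lp=np.nanmedian(P[blue],0); pix=np.array([uu[blue].mean(),vv[blue].mean()])
    print(n,rim.sum(),"ctr",np.round(c[0],4),"R",round(c[1],4),"fit",np.round(fitcirc(P[rim][:,:2]),4),"lug",blue.sum(),pix.round(1),np.round(lp,4),"zmax",np.nanmax(P[blue][:,2]).round(3),"d",np.hypot(*(lp[:2]-c[0])).round(4))
red=(np.hypot(uu-305,vv-198)<15)&((H[...,0]<8)|(H[...,0]>172))&(H[...,1]>150)
print("tab",red.sum(),np.nanmedian(P[red],0),np.nanmax(P[red][:,2]))
k=(np.hypot(uu-263,vv-174)<14)&(H[...,2]<60)
print("knob",k.sum(),np.nanmedian(P[k],0),P[k&(P[...,2]>.09)].mean(0))
# mark circle
g=(np.hypot(uu-311,vv-165)<30)&(H[...,2]<130)&(P[...,2]<.03)
q=ray(v,np.c_[uu[g],vv[g]],.0215)[:,:2];print("mark",g.sum(),fitcirc(q))
m=[cv2.resize(v["img"][b-40:b+40,a-40:a+40],None,fx=2.5,fy=2.5,interpolation=cv2.INTER_CUBIC) for a,b in [(385,204),(169,241),(388,268),(433,247),(179,187),(453,200),(452,314),(300,180)]]
cv2.imwrite("pics/m1.png",np.vstack([np.hstack(m[:4]),np.hstack(m[4:])])[:,:,::-1])
E
```

```text
table 0.001358151106680805
  return np.nanmean(a, axis, out=out, keepdims=keepdims)
<stdin>:10: RuntimeWarning: Mean of empty slice.
  ret = ret.dtype.type(ret / rcount)
Traceback (most recent call last):
ValueError: zero-size array to reduction operation fmax which has no identity
```

```bash
cat > meas.py <<'E'
from h import *
import sys
def bowls(v,cands):
    P=cloud(v);uu,vv=np.meshgrid(np.arange(560),np.arange(420));out={}
    for n,(a,b),r in cands:
        near=np.hypot(uu-a,vv-b)<r
        lug=near&(P[...,2]>.054)&(P[...,2]<.09)
        rim=near&(P[...,2]>.036)&(P[...,2]<.052)
        c=fitcirc(P[rim][:,:2]); l=np.nanmedian(P[lug],0) if lug.any() else np.full(3,np.nan)
        d=l[:2]-c[:2]
        out[n]=(c,l);print(n,rim.sum(),"fit",c.round(4),"lug",lug.sum(),l.round(4),"d",np.hypot(*d).round(4),"ang",np.degrees(np.arctan2(d[1],d[0])).round(1))
    return out
E
python3 - <<'E'
from meas import *
v=view("top");P=cloud(v);H=hsv(v);uu,vv=np.meshgrid(np.arange(560),np.arange(420))
bowls(v,[("A",(385,204),34),("B",(169,241),32),("C",(388,268),28),("D",(433,247),20),("E",(179,187),18),("brn1",(453,200),36),("grn",(452,314),36),("brn2",(211,296),32)])
red=(np.hypot(uu-305,vv-198)<15)&((H[...,0]<8)|(H[...,0]>172))&(H[...,1]>150)
print("tab",red.sum(),np.nanmedian(P[red],0),np.nanmax(P[red][:,2]))
k=(np.hypot(uu-263,vv-174)<14)&(P[...,2]>.085)
print("knob",k.sum(),P[k].mean(0))
g=(np.hypot(uu-311,vv-165)<30)&(H[...,2]<130)&(P[...,2]<.035)
q=ray(v,np.c_[uu[g],vv[g]],.0215)[:,:2];print("mark",g.sum(),fitcirc(q))
# stand base edges
m=((H[...,1]<60)&(H[...,2]>180)&(np.abs(uu-297)<60)&(np.abs(vv-185)<65)).astype(np.uint8)
c=max(cv2.findContours(m,0,2)[0],key=cv2.contourArea);bx=cv2.boxPoints(cv2.minAreaRect(c));print("stand",ray(v,bx,.005)[:,:2].round(4))
lb=(P[...,2]>.15)&(np.abs(uu-318)<50)&(np.abs(vv-125)<30);print("bar",P[lb].mean(0),np.nanmin(P[lb],0),np.nanmax(P[lb],0))
for n,a,b in [("yel",206,143),("grn",119,207),("btl",375,145)]:
    w=(np.hypot(uu-a,vv-b)<14)&(P[...,2]>.045);print(n,P[w].mean(0).round(3))
m=[cv2.resize(v["img"][b-40:b+40,a-40:a+40],None,fx=2.5,fy=2.5,interpolation=cv2.INTER_CUBIC) for a,b in [(385,204),(169,241),(388,268),(433,247),(179,187),(453,200),(452,314),(300,180)]]
cv2.imwrite("pics/m1.png",np.vstack([np.hstack(m[:4]),np.hstack(m[4:])])[:,:,::-1])
E
```

```text
A 225 fit [ 0.6009 -0.2724  0.0621] lug 48 [ 0.5596 -0.2219  0.0764] d 0.0652 ang 129.2
B 181 fit [0.436  0.3175 0.0522] lug 43 [0.3907 0.3443 0.0771] d 0.0527 ang 149.4
C 149 fit [ 0.4154 -0.2911  0.0421] lug 50 [ 0.3862 -0.3225  0.0771] d 0.0428 ang -133.0
D 133 fit [ 0.4865 -0.4143  0.032 ] lug 44 [ 0.4535 -0.4213  0.0785] d 0.0338 ang -168.2
E 81 fit [0.5961 0.3121 0.0231] lug 40 [0.5737 0.3239 0.0768] d 0.0253 ang 152.1
brn1 280 fit [ 0.6274 -0.4671  0.0621] lug 66 [ 0.6459 -0.5258  0.0752] d 0.0615 ang -72.4
grn 288 fit [ 0.3134 -0.4666  0.0619] lug 69 [ 0.3048 -0.5274  0.0762] d 0.0614 ang -98.1
brn2 165 fit [0.2988 0.1841 0.0521] lug 40 [0.3076 0.1303 0.0786] d 0.0546 ang -80.7
  return np.nanmean(a, axis, out=out, keepdims=keepdims)
Traceback (most recent call last):
ValueError: zero-size array to reduction operation fmax which has no identity
```

Run:
```python
from meas import *
v=view("top");P=cloud(v);I=v["img"].astype(int);H=hsv(v);uu,vv=np.meshgrid(np.arange(560),np.arange(420))
print(I[198,300:312],P[198,306])
red=(np.hypot(uu-305,vv-198)<15)&(I[...,0]>1.6*I[...,1])&(I[...,0]>60)
if red.any(): 
  print("tab",red.sum(),np.nanmedian(P[red],0),P[red][:,2].max()); t=red&(P[...,2]>.058);print(P[t].mean(0),t.sum())
k=(np.hypot(uu-263,vv-174)<14)&(P[...,2]>.085)
print("knob",k.sum(),P[k].mean(0))
g=(np.hypot(uu-311,vv-165)<30)&(H[...,2]<130)&(P[...,2]<.035)
q=ray(v,np.c_[uu[g],vv[g]],.0215)[:,:2];print("mark",g.sum(),fitcirc(q))
m=((H[...,1]<60)&(H[...,2]>150)&(np.abs(uu-297)<60)&(np.abs(vv-185)<65)).astype(np.uint8)
c=max(cv2.findContours(m,0,2)[0],key=cv2.contourArea);bx=cv2.boxPoints(cv2.minAreaRect(c));print("stand",bx,ray(v,bx,.005)[:,:2].round(4))
lb=(P[...,2]>.15)&(np.abs(uu-318)<50)&(np.abs(vv-125)<30);print("bar",P[lb].mean(0),np.nanmin(P[lb],0),np.nanmax(P[lb],0))
for n,a,b in [("yel",206,143),("grn",119,207),("btl",375,145)]:
    w=(np.hypot(uu-a,vv-b)<14)&(P[...,2]>.045);print(n,P[w].mean(0).round(3))
m=[cv2.resize(v["img"][b-40:b+40,a-40:a+40],None,fx=2.5,fy=2.5,interpolation=cv2.INTER_CUBIC) for a,b in [(385,204),(169,241),(388,268),(433,247),(179,187),(453,200),(452,314),(300,180)]]
cv2.imwrite("pics/m1.png",np.vstack([np.hstack(m[:4]),np.hstack(m[4:])])[:,:,::-1])
```

```text
[[148 142 141]
 [123 106 106]
 [119  93  96]
 [116  88  88]
 [121  88  89]
 [130  89  93]
 [138  91  92]
 [143  91  92]
 [145  89  93]
 [150  95  96]
 [167 124 126]
 [191 175 176]] [ 0.59049032 -0.05079423  0.05721703]
tab 31 [ 0.59481365 -0.04978136  0.06620479] 0.07033141758906081
[ 0.59463767 -0.04957449  0.06607276] 31
knob 73 [0.6441111  0.07416089 0.09665632]
mark 57 [ 0.6963751  -0.056684    0.06605242]
stand [[246.60115 234.09247]
 [263.34103 125.28323]
 [345.54913 137.93063]
 [328.80923 246.73987]] [[ 0.481   0.1088]
 [ 0.818   0.0944]
 [ 0.8005 -0.1568]
 [ 0.4666 -0.1292]]
bar [ 0.7585938  -0.06095137  0.19271666] [ 0.73576312 -0.16116105  0.1506154 ] [0.78792394 0.0389654  0.20135086]
yel [0.728 0.251 0.06 ]
grn [0.516 0.472 0.06 ]
btl [ 0.745 -0.226  0.106]
```

View pics/m1.png

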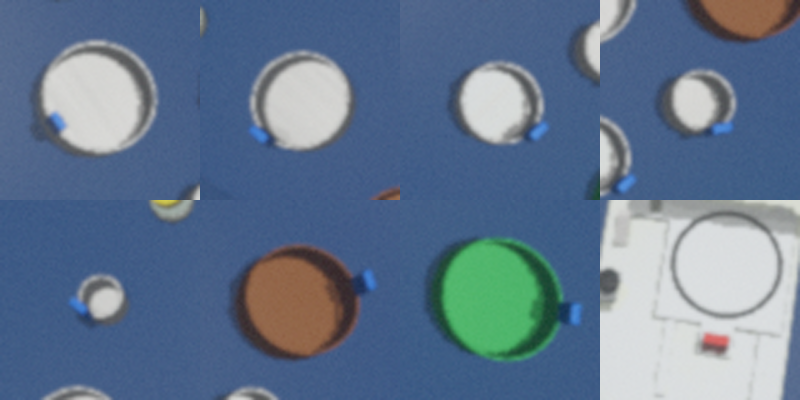

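Measurements agree with the given sizes. Fitted rim mean radii are 62.1, 52.2, 42.1, 32.0 and 23.1 mm, and the tab is 102 mm from the mark.

| Bowl | Pixel | Why |
|---|---|---|
| bowl1 | (385,204) | steel, largest |
| bowl2 | (169,241) | steel |
| bowl3 | (388,268) | steel |
| bowl4 | (433,247) | steel |
| bowl5 | (179,187) | steel, smallest |

The brown and green ones, (453,200), (452,314) and (211,296), are decoys. The crop confirms this. Now the tray.

```bash
cat > go.py <<'E'
# usage: go.py x y z yaw_deg(world angle of tool y): prints turn first, then shift in tool axes after the turn
from h import *
import sys
def plan(x,y,z,yaw):
    s=bot.read_state();M=R.from_rotvec(s["eef_rot"]).as_matrix();a=np.degrees(np.arctan2(M[1,1],M[0,1]))
    d=(yaw-a+180)%360-180; turn=-np.radians(d)
    M2=M@R.from_rotvec([0,0,turn]).as_matrix()
    p=s["eef_pos"];print("at",p.round(4),"yaw",a.round(2),"tilt",np.degrees(np.arccos(-M[2,2])).round(2),"j7",s["joints"][6].round(2),"t",round(s["t"],2),"F",s["force"].round(1),"gap",round(s["finger_gap"],4),round(s["finger_force"],1))
    print("  turn",turn.round(4),"shift",(M2.T@(np.array([x,y,z])-p)).round(4))
if __name__=="__main__": plan(*map(float,sys.argv[1:5]))
E
python3 go.py 0.5946 -0.0500 0.150 -4
```

```text
at [0.235  0.4969 0.2308] yaw 64.69 tilt 0.06 j7 -0.03 t 0.25 F [-0.4 -0.3 -0.6] gap 0.0857 0.0
  turn 1.1989 shift [-0.5204  0.3969  0.0812]
```

```bash
python3 -m handwheel '[[[0,0,0],0.15,1],[[0,0,0],0.15,1],[[0,0,0],0.15,1],[[0,0,0],0.15,1],[[0,0,0],0.15,1],[[0,0,0],0.15,1],[[0,0,0],0.15,1],[[0,0,0],0.149,1]]'
python3 -m handwheel '[[[-0.043,0.033,0],0,1],[[-0.043,0.033,0],0,1],[[-0.043,0.033,0],0,1],[[-0.043,0.033,0],0,1],[[-0.043,0.033,0],0,1],[[-0.043,0.033,0],0,1],[[-0.043,0.033,0],0,1],[[-0.043,0.033,0],0,1]]'
python3 -m handwheel '[[[-0.043,0.033,0],0,0],[[-0.043,0.033,0],0,0],[[-0.043,0.033,0.02],0,0],[[-0.043,0.033,0.02],0,0],[[0,0,0.04],0,0],[[0,0,0],0,0]]'
python3 go.py 0.5946 -0.0500 0.031 -4
```

```text
t: 1.25
eef_pos: [0.235, 0.4971, 0.2311]
eef_rot: [2.303, 2.137, -0.001]
force: [-0.1, -0.5, 0.6]
finger_gap: 0.0856
finger_force: 0.0
t: 2.25
eef_pos: [0.4752, 0.1343, 0.2314]
eef_rot: [-2.297, -2.143, -0.001]
force: [0.8, 1.1, 0.1]
finger_gap: 0.0856
finger_force: 0.0
t: 3.0
eef_pos: [0.5913, -0.0449, 0.1477]
eef_rot: [-2.294, -2.137, 0.009]
force: [-0.3, 0.4, -0.8]
finger_gap: 0.0428
finger_force: 0.0
at [ 0.5913 -0.0449  0.1477] yaw -4.07 tilt 0.5 j7 0.2 t 3.0 F [-0.3  0.4 -0.8] gap 0.0428 0.0
  turn -0.0012 shift [-0.0049  0.0047  0.1166]
```

```bash
python3 -m handwheel '[[[-0.005,0.004,0.03],0,0],[[0,0,0.03],0,0],[[0,0,0.03],0,0],[[0,0,0.026],0,0],[[0,0,0],0,0]]'
python3 -m handwheel '[[[0,0,0],0,-1],[[0,0,0],0,-1],[[0,0,0],0,-1],[[0,0,0],0,-1],[[0,0,0],0,-1]]' 60
python3 go.py 0.4749 -0.0416 0.031 -4
```

```text
t: 3.62
eef_pos: [0.5969, -0.0484, 0.0349]
eef_rot: [-2.293, -2.143, 0.002]
force: [-0.3, 0.3, 0.0]
finger_gap: 0.0426
finger_force: 0.0
t: 4.25
eef_pos: [0.5946, -0.0497, 0.0372]
eef_rot: [-2.292, -2.14, 0.005]
force: [-9.4, 1.0, 8.5]
finger_gap: 0.0112
finger_force: 59.8
at [ 0.5946 -0.0497  0.0372] yaw -3.91 tilt 0.38 j7 0.27 t 4.25 F [-9.4  1.   8.5] gap 0.0112 59.8
  turn 0.0015 shift [-0.0003 -0.1199  0.0069]
```

```bash
python3 -m handwheel '[[[0,-0.012,-0.002],0,-1],[[0,-0.016,0],0,-1],[[0,-0.016,0],0,-1],[[0,-0.016,0],0,-1],[[0,-0.016,0],0,-1],[[0,-0.016,0],0,-1],[[0,-0.016,0],0,-1],[[0,-0.014,0],0,-1]]'
python3 -m handwheel '[[[0,0,0],0,-1],[[0,0,0],0,-1]]'
python3 go.py 0.4749 -0.0416 0.031 -4
```

```text
t: 5.25
eef_pos: [0.4785, -0.0426, 0.0373]
eef_rot: [2.292, 2.139, 0.005]
force: [8.5, -2.1, -16.4]
finger_gap: 0.0106
finger_force: 60.5
t: 5.5
eef_pos: [0.4764, -0.0425, 0.0372]
eef_rot: [2.296, 2.142, -0.0]
force: [4.2, -2.6, -12.7]
finger_gap: 0.0109
finger_force: 61.0
at [ 0.4764 -0.0425  0.0372] yaw -3.99 tilt 0.08 j7 0.26 t 5.5 F [  4.2  -2.6 -12.7] gap 0.0109 61.0
  turn 0.0002 shift [ 0.0008 -0.0015  0.0062]
```

```bash
python3 -m handwheel '[[[0,-0.003,0.002],0,-1],[[0,-0.003,0],0,-1],[[0,0,0],0,-1]]'
python3 go.py 0.4749 -0.0416 0.031 -4
```

```text
t: 5.88
eef_pos: [0.4747, -0.0424, 0.0372]
eef_rot: [2.292, 2.137, 0.009]
force: [9.0, -2.5, -7.1]
finger_gap: 0.0113
finger_force: 62.0
at [ 0.4747 -0.0424  0.0372] yaw -4.0 tilt 0.55 j7 0.26 t 5.88 F [ 9.  -2.5 -7.1] gap 0.0113 62.0
  turn 0.0001 shift [0.0008 0.     0.0062]
```

```bash
python3 -m handwheel '[[[0,0.005,0],0,-1],[[0,0.005,0],0,-1],[[0,0.005,0],0,-1],[[0,0,0],0,-1]]'
python3 -m handwheel '[[[0,0,0],0,0.1],[[0,0,0],0,0.1],[[0,0,0],0,0.1],[[0,0,-0.02],0,0.1],[[0,0,-0.04],0,0.1],[[0,0,-0.05],0,0.1],[[0,0,-0.05],0,0.1],[[0,0,0],0,0.1]]'
python3 - <<'E'
from meas import *
import go
go.plan(.3,0,.25,-4)
v=view("top");cv2.imwrite("pics/top1.png",v["img"][:,:,::-1])
E
```

```text
t: 6.38
eef_pos: [0.4842, -0.0429, 0.037]
eef_rot: [-2.296, -2.14, 0.001]
force: [-4.7, -2.0, 14.5]
finger_gap: 0.0107
finger_force: 65.2
t: 7.38
eef_pos: [0.4881, -0.0429, 0.1993]
eef_rot: [2.294, 2.139, 0.011]
force: [0.1, -1.1, -0.2]
finger_gap: 0.0466
finger_force: 0.0
at [ 0.4881 -0.0429  0.1993] yaw -4.01 tilt 0.52 j7 0.13 t 7.38 F [ 0.1 -1.1 -0.2] gap 0.0466 0.0
  turn -0.0001 shift [ 0.0297 -0.1902 -0.0524]
```

View pics/top1.png

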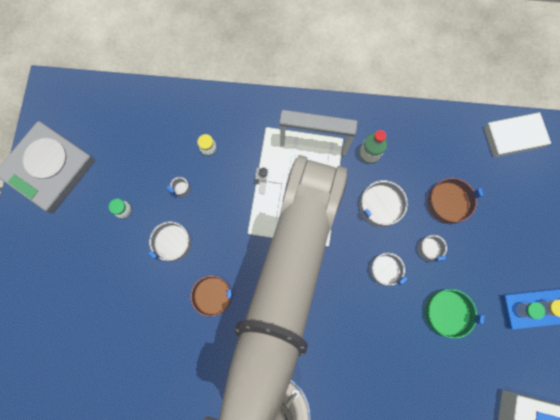

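```bash
python3 go.py 0.5605 -0.2226 0.16 -51
```

```text
at [ 0.4862 -0.0424  0.1969] yaw -4.0 tilt 0.23 j7 0.13 t 7.42 F [ 0.1 -0.4 -0.2] gap 0.0472 0.0
  turn 0.8203 shift [-0.0558  0.1867  0.037 ]
```

```bash
python3 -m handwheel '[[[0,0,0],0.15,0.1],[[0,0,0],0.15,0.1],[[0,0,0],0.15,0.1],[[0,0,0],0.15,0.1],[[0,0,0],0.15,0.1],[[0,0,0],0.07,0.1]]'
python3 -m handwheel '[[[-0.014,0.046,0],0,0],[[-0.014,0.046,0],0,0],[[-0.014,0.046,0],0,0],[[-0.014,0.046,0],0,0],[[0,0,0.037],0,0],[[0,0,0],0,0]]'
python3 - <<'E'
from meas import *
import go
go.plan(.5605,-.2226,.05,-51)
v=view("top");P=cloud(v);H=hsv(v);I=v["img"].astype(int);uu,vv=np.meshgrid(np.arange(560),np.arange(420))
bowls(v,[("B",(169,241),32),("C",(388,268),28),("D",(433,247),20),("E",(179,187),18)])
red=(np.hypot(uu-300,vv-245)<25)&(I[...,0]>1.5*I[...,1])&(P[...,2]>.05)
print("tab",red.sum(),P[red].mean(0))
g=(np.hypot(uu-306,vv-212)<34)&(H[...,2]<130)&(P[...,2]<.035)&(P[...,2]>.012)
q=ray(v,np.c_[uu[g],vv[g]],.0215)[:,:2];print("mark",g.sum(),fitcirc(q))
v=view("wrist");cv2.imwrite("pics/w1.png",v["img"][:,:,::-1])
P=cloud(v);lug=(P[...,2]>.07)&(P[...,2]<.085);print("lugtop",lug.sum(),np.median(P[lug],0));rim=(P[...,2]>.038)&(P[...,2]<.05);print(rim.sum(),fitcirc(P[rim][:,:2]))
E
```

```text
t: 8.18
eef_pos: [0.4836, -0.0422, 0.1933]
eef_rot: [-2.962, -1.044, 0.006]
force: [-0.4, -0.6, 0.0]
finger_gap: 0.0467
finger_force: 0.0
t: 8.93
eef_pos: [0.5541, -0.2191, 0.1534]
eef_rot: [-2.955, -1.044, 0.012]
force: [0.3, 0.3, -0.3]
finger_gap: 0.0426
finger_force: 0.0
at [ 0.5541 -0.2191  0.1534] yaw -51.08 tilt 0.62 j7 -0.23 t 8.93 F [ 0.3  0.3 -0.3] gap 0.0426 0.0
  turn -0.0014 shift [0.0033 0.0077 0.1033]
B 184 fit [0.4362 0.3174 0.0522] lug 41 [0.3908 0.346  0.0772] d 0.0536 ang 147.8
C 157 fit [ 0.4153 -0.2911  0.0421] lug 49 [ 0.3861 -0.3223  0.0776] d 0.0427 ang -133.1
D 131 fit [ 0.4867 -0.4143  0.032 ] lug 45 [ 0.4533 -0.4209  0.0787] d 0.0341 ang -168.7
E 75 fit [0.5963 0.3122 0.023 ] lug 39 [0.5742 0.3232 0.0771] d 0.0247 ang 153.6
tab 37 [ 0.48428753 -0.04431031  0.06626687]
mark 50 [ 0.58860593 -0.04913525  0.06312795]
lugtop 1333 [ 0.7250747  -0.22275137  0.07758986]
5247 [ 0.54983601 -0.31666682  0.12221307]
```

View pics/w1.png

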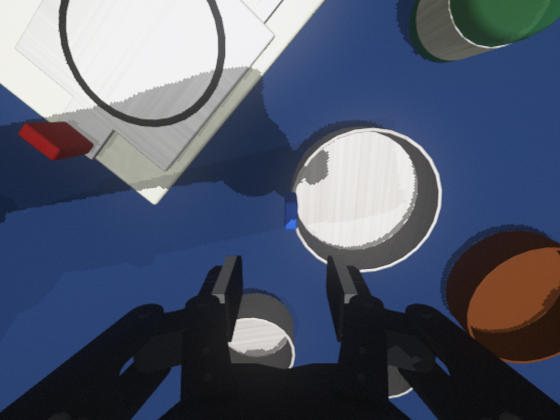

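Wrist view: blue lug of bowl1 at (292,212), bowl rim around (370,200), red tab at (55,138) with the tray held out. The fingertips are at (230,290) and (345,290). I'll cross-check the lug through the wrist camera.

```bash
cat > wl.py <<'E'
# wl.py u v radius_px : lug and rim seen by the wrist camera near a pixel
from meas import *
import sys,go
def wl(a,b,r):
    v=view("wrist");P=cloud(v);uu,vv=np.meshgrid(np.arange(560),np.arange(420));I=v["img"].astype(int)
    near=np.hypot(uu-a,vv-b)<r
    lug=near&(I[...,2]>1.6*I[...,0])&(I[...,2]>110)&(P[...,2]>.055)&(P[...,2]<.1);rim=near&(P[...,2]>.040)&(P[...,2]<.050)&(vv<260)
    top=lug&(P[...,2]>.074)
    print("lug",lug.sum(),P[lug].mean(0).round(4),"top",top.sum(),P[top].mean(0).round(4))
    if rim.sum()>20: print("rim",rim.sum(),fitcirc(P[rim][:,:2]).round(4))
if __name__=="__main__": wl(*map(int,sys.argv[1:4]))
E
python3 wl.py 365 203 95
```

```text
lug 300 [ 0.5602 -0.2203  0.0779] top 300 [ 0.5602 -0.2203  0.0779]
rim 1602 [ 0.6001 -0.2698  0.0618]
```

```bash
python3 -m handwheel '[[[0.003,0.006,0.03],0,0],[[0,0,0.03],0,0],[[0,0,0.02],0,0],[[0,0,0],0,0]]'
python3 go.py 0.5603 -0.2218 0.05 -51
```

```text
t: 9.57
eef_pos: [0.5632, -0.222, 0.0779]
eef_rot: [-2.959, -1.051, 0.001]
force: [-0.1, 0.6, 1.4]
finger_gap: 0.0426
finger_force: 0.0
at [ 0.5632 -0.222   0.0779] yaw -50.9 tilt 0.11 j7 -0.19 t 9.57 F [-0.1  0.6  1.4] gap 0.0426 0.0
  turn 0.0017 shift [-0.0021 -0.002   0.0279]
```

```bash
python3 -m handwheel '[[[-0.002,-0.002,0.014],0,0],[[0,0,0.012],0,0],[[0,0,0],0,0],[[0,0,0],0,0]]'
python3 -m handwheel '[[[0,0,0],0,-1],[[0,0,0],0,-1],[[0,0,0],0,-1],[[0,0,0],0,-1],[[0,0,0],0,-1]]' 100
python3 go.py 0.5603 -0.2218 0.05 -51
```

```text
t: 10.07
eef_pos: [0.5609, -0.2235, 0.0525]
eef_rot: [2.961, 1.049, 0.001]
force: [-0.2, 0.1, 0.9]
finger_gap: 0.0426
finger_force: 0.0
t: 10.7
eef_pos: [0.5609, -0.2235, 0.0529]
eef_rot: [2.961, 1.049, 0.001]
force: [-0.9, 0.4, 4.5]
finger_gap: 0.0082
finger_force: 98.4
at [ 0.5609 -0.2235  0.0529] yaw -50.99 tilt 0.05 j7 -0.17 t 10.7 F [-0.9  0.4  4.5] gap 0.0082 98.4
  turn 0.0001 shift [ 0.0006 -0.0017  0.0029]
```

```bash
python3 -m handwheel '[[[0,0,-0.01],0,-1],[[0,0,-0.02],0,-1],[[0,0,-0.03],0,-1],[[0,0,-0.03],0,-1],[[0,0,-0.01],0,-1],[[0,0,0],0,-1]]'
python3 wl.py 365 203 95; python3 go.py 0.5868 0.0145 0.13 -90
```

```text
t: 11.45
eef_pos: [0.5609, -0.2234, 0.153]
eef_rot: [2.961, 1.049, 0.002]
force: [-0.3, 0.5, -1.5]
finger_gap: 0.0083
finger_force: 97.7
lug 0 [nan nan nan] top 0 [nan nan nan]
at [ 0.5603 -0.2229  0.1518] yaw -50.99 tilt 0.06 j7 -0.23 t 11.5 F [-0.1  0.8 -2.3] gap 0.0081 97.7
  turn 0.6809 shift [ 0.0265 -0.2374  0.0219]wl.py:9: RuntimeWarning: Mean of empty slice.
  print("lug",lug.sum(),P[lug].mean(0).round(4),"top",top.sum(),P[top].mean(0).round(4))
  ret = um.true_divide(
```

```bash
python3 -m handwheel '[[[0,0,0],0.136,-1],[[0,0,0],0.136,-1],[[0,0,0],0.136,-1],[[0,0,0],0.136,-1],[[0,0,0],0.137,-1],[[0,0,0],0,-1]]'
python3 -m handwheel '[[[0.004,-0.03,0],0,-1],[[0.004,-0.04,0],0,-1],[[0.004,-0.04,0],0,-1],[[0.004,-0.04,0],0,-1],[[0.004,-0.04,0],0,-1],[[0.004,-0.03,0],0,-1],[[0.002,-0.017,0],0,-1],[[0,0,0],0,-1]]'
python3 - <<'E'
from meas import *
import go
go.plan(.5868,.0145,.095,-90)
v=view("top");P=cloud(v);uu,vv=np.meshgrid(np.arange(560),np.arange(420))
cv2.imwrite("pics/top2.png",v["img"][:,:,::-1])
w=view("wrist");cv2.imwrite("pics/w2.png",w["img"][:,:,::-1])
Q=cloud(w);print(np.nanpercentile(Q[150:300:25,100:460:40,2],[5,50,95]));print(Q[210,::40].round(3))
E
```

```text
t: 12.25
eef_pos: [0.5598, -0.2226, 0.1506]
eef_rot: [-3.141, -0.002, 0.005]
force: [-1.0, 0.0, -1.3]
finger_gap: 0.0079
finger_force: 97.7
t: 13.25
eef_pos: [0.5866, 0.0151, 0.1517]
eef_rot: [-3.141, -0.005, 0.001]
force: [-0.1, 0.0, -1.1]
finger_gap: 0.0082
finger_force: 97.8
at [0.5866 0.0151 0.1517] yaw -89.8 tilt 0.05 j7 -1.23 t 13.25 F [-0.1  0.  -1.1] gap 0.0082 97.8
  turn 0.0034 shift [0.0003 0.0006 0.0567]
[-0.00028026  0.01462874  0.1365285 ]
[[ 0.57   0.297 -0.001]
 [ 0.57   0.256  0.   ]
 [ 0.571  0.215  0.002]
 [ 0.571  0.176  0.002]
 [ 0.571  0.136  0.002]
 [   nan    nan    nan]
 [ 0.573  0.056  0.01 ]
 [ 0.577  0.017  0.022]
 [ 0.603 -0.01   0.103]
 [ 0.603 -0.036  0.104]
 [ 0.603 -0.061  0.104]
 [ 0.603 -0.087  0.103]
 [ 0.605 -0.108  0.112]
 [ 0.616 -0.107  0.144]]
```

View pics/w2.png

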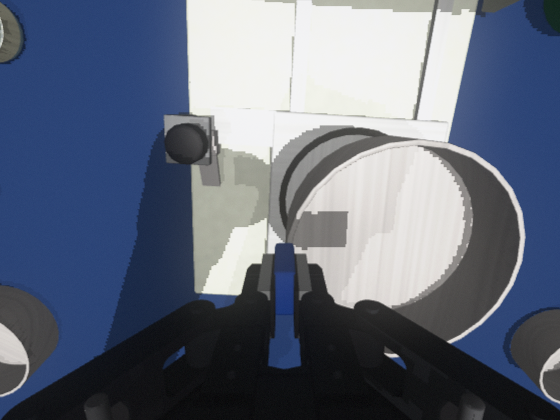

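Wrist view: bowl1 hangs level from its lug at (285,275), with its rim centred near (410,240). The circle arc shows at (320,150) and the knob at (187,143). I'll check the carried centre, then lower it.

```bash
cat > carr.py <<'E'
# carr.py hrim r : rim circle at height hrim (wrist cam + top cam), outer radius r
from meas import *
import sys
h,r=map(float,sys.argv[1:3]); s=bot.read_state(); M=R.from_rotvec(s["eef_rot"]).as_matrix()
c0=s["eef_pos"]+M[:,1]*r*(float(sys.argv[3]) if len(sys.argv)>3 else 1); print("expected",c0[:2].round(4))
for n in ("wrist","top"):
    v=view(n);P=cloud(v);m=(abs(P[...,2]-h)<.004)&(abs(np.hypot(P[...,0]-c0[0],P[...,1]-c0[1])-r+.0015)<.006)
    if m.sum()>15:
        xy=P[m][:,:2]; q=least_squares(lambda q:np.hypot(*(xy-q).T)-r+.0015,c0[:2],loss="soft_l1",f_scale=.002).x
        print(n,m.sum(),q.round(4))
E
python3 carr.py .1445 .064
python3 -m handwheel '[[[0,0.001,0.02],0,-1],[[0,0,0.02],0,-1],[[0,0,0.015],0,-1],[[0,0,0.015],0,-1],[[0,0,0.006],0,-1],[[0,0,0],0,-1]]'; python3 go.py .5868 .0145 .0750 -90
```

```text
expected [ 0.5862 -0.0525]
wrist 3914 [ 0.5869 -0.051 ]
top 148 [ 0.5884 -0.0544]
t: 14.2
eef_pos: [0.5865, 0.0126, 0.076]
eef_rot: [3.141, -0.0, -0.001]
force: [0.1, -0.4, -1.8]
finger_gap: 0.0082
finger_force: 97.8
at [0.5865 0.0126 0.076 ] yaw -90.01 tilt 0.03 j7 -1.18 t 14.2 F [ 0.1 -0.4 -1.8] gap 0.0082 97.8
  turn -0.0002 shift [ 0.0003 -0.0019  0.001 ]
```

```bash
python3 -m handwheel '[[[-0.001,-0.004,0],0,-1],[[0,0,0],0,-1],[[0,0,0],0,-1]]'; python3 carr.py .068 .064;  python3 go.py .5868 .0165 .0750 -90
```

```text
t: 14.58
eef_pos: [0.5859, 0.0169, 0.0767]
eef_rot: [-3.142, -0.0, -0.001]
force: [0.9, -1.4, -2.0]
finger_gap: 0.0081
finger_force: 97.8
expected [ 0.5859 -0.0471]
wrist 4162 [ 0.5866 -0.0456]
top 120 [ 0.5881 -0.049 ]
at [0.5858 0.0167 0.0765] yaw -90.0 tilt 0.02 j7 -1.19 t 14.68 F [-0.4 -0.7 -0.7] gap 0.0079 97.8
  turn -0.0 shift [0.001  0.0002 0.0015]
```

Top-frame centre (0.588,−0.049) matches the mark. Lowering to contact and releasing.

```bash
python3 -m handwheel '[[[0,0,0.0025],0,-1],[[0,0,0],0,-1],[[0,0,0],0,-1]]'
python3 -m handwheel '[[[0,0,0],0,-0.3],[[0,0,0],0,-0.3],[[0,0,0],0,-0.3],[[0,0,-0.02],0,-0.3],[[0,0,-0.04],0,-0.3],[[0,0,-0.05],0,-0.3],[[0,0.03,-0.02],0,-0.3],[[0,0,0],0,-0.3]]'
python3 - <<'E'
from meas import *
import go
go.plan(.391,.3447,.16,-31)
w=view("wrist");cv2.imwrite("pics/w3.png",w["img"][:,:,::-1])
v=view("top");bowls(v,[("B",(169,241),32)])
E
```

```text
t: 15.05
eef_pos: [0.586, 0.0166, 0.0744]
eef_rot: [-3.141, 0.0, -0.001]
force: [-0.6, 1.0, 3.7]
finger_gap: 0.0083
finger_force: 98.4
t: 16.05
eef_pos: [0.5869, -0.0178, 0.2079]
eef_rot: [3.139, -0.009, 0.011]
force: [0.3, 0.6, 0.5]
finger_gap: 0.0298
finger_force: 0.0
at [ 0.5869 -0.0178  0.2079] yaw -90.34 tilt 0.41 j7 -1.22 t 16.05 F [0.3 0.6 0.5] gap 0.0298 0.0
  turn -1.0357 shift [ 0.2098 -0.355   0.0456]
B 179 fit [0.436  0.3175 0.0522] lug 43 [0.3906 0.3462 0.0772] d 0.0538 ang 147.7
```

View pics/w3.png

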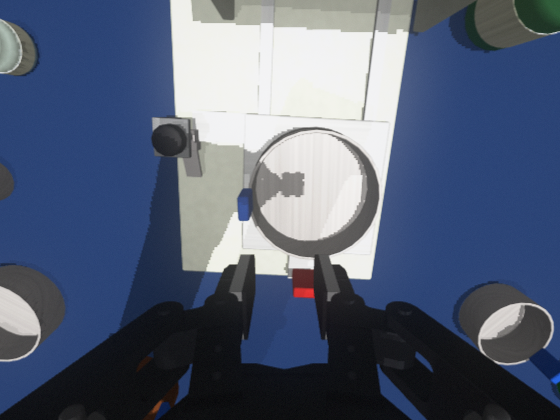

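Wrist view: bowl1 sits upright inside the tray square, with corners near (246,113), (389,121) and (242,248). The lug is at (244,204) and the tab at (304,283). I'll compare the tray centre with the bowl centre in this view.

Run:
```python
from meas import *
v=view("wrist");P=cloud(v)
c=ray(v,[(246,113),(389,121),(242,248)],.0215);print("corners",c.round(4), np.linalg.norm(c[0]-c[1]).round(4),np.linalg.norm(c[0]-c[2]).round(4),"centre",((c[1]+c[2])/2)[:2].round(4))
I=v["img"].astype(int);uu,vv=np.meshgrid(np.arange(560),np.arange(420))
t=(I[...,0]>1.8*I[...,1])&(I[...,0]>90)&(vv<300)&(abs(uu-304)<20)&(P[...,2]>.06);print("tab",t.sum(),P[t].mean(0).round(4),"-> mark",(P[t].mean(0)[:2]+.102*np.array([.9976,-.0698])).round(4))
for n in("wrist","top"):
    v=view(n);P=cloud(v);c0=np.array([.587,-.048])
    m=(abs(P[...,2]-.0665)<.004)&(abs(np.hypot(P[...,0]-c0[0],P[...,1]-c0[1])-.0625)<.008);print(n,m.sum(),fitcirc(P[m][:,:2]).round(4))
# sharper tray check: lateral profile of V along left/right edges at row 180
g=cv2.cvtColor(v["img"],cv2.COLOR_RGB2GRAY)
```

```text
corners [[ 0.6621  0.0258  0.0215]
 [ 0.6543 -0.1181  0.0215]
 [ 0.5148  0.0359  0.0215]] 0.1441 0.1476 centre [ 0.5846 -0.0411]
tab 159 [ 0.4851 -0.0349  0.0649] -> mark [ 0.5868 -0.042 ]
wrist 1468 [ 0.5871 -0.0469  0.0618]
top 88 [ 0.5883 -0.0493  0.0623]
```

```bash
python3 -m handwheel '[[[0,0,0],0,-0.3],[[-0.04,0,0],0,-0.3],[[-0.04,0.025,0],0,0.6],[[0,0,0],0,0.6],[[0,0,0],0,0.6]]'
python3 - <<'E'
from meas import *
import go
go.plan(.391,.3447,.16,-31)
v=view("wrist");P=cloud(v);np.savez("w4.npz",**v)
uv=proj(v,np.array([[.587,-.048,.04]]))[0].astype(int);print(uv)
a,b=max(uv[0]-100,0),max(uv[1]-100,0);c=v["img"][b:b+200,a:a+240];print(a,b)
cv2.imwrite("pics/w4.png",cv2.resize(c,None,fx=3,fy=3,interpolation=cv2.INTER_CUBIC)[:,:,::-1])
E
```

```text
t: 16.92
eef_pos: [0.5061, -0.0373, 0.2039]
eef_rot: [-3.141, -0.001, -0.001]
force: [-0.0, 0.4, -0.1]
finger_gap: 0.0688
finger_force: 0.0
at [ 0.5061 -0.0373  0.2039] yaw -89.96 tilt 0.07 j7 -1.22 t 16.93 F [-0.   0.4 -0.1] gap 0.0688 0.0
  turn -1.0291 shift [ 0.2681 -0.2955  0.0441]
[296 108]
196 8
```

View pics/w4.png

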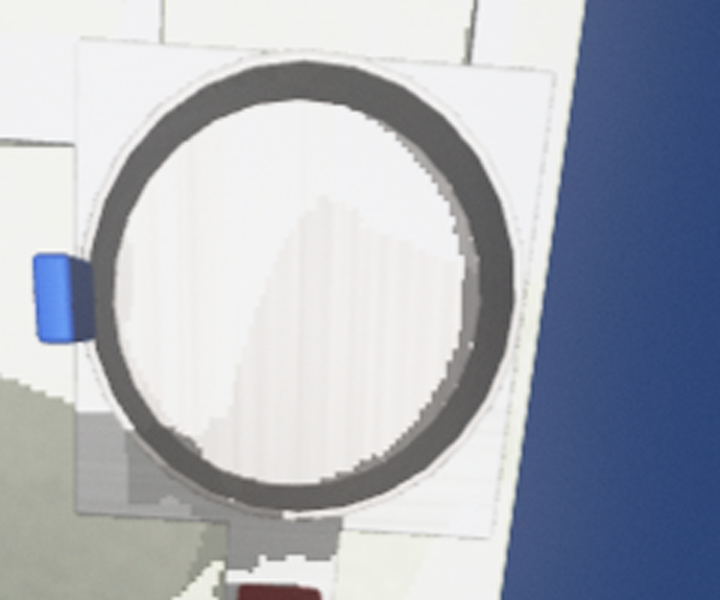

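The crop shows the whole tray, with corners at crop (80,38), (554,72), (490,537) and (75,513), and the bowl well inside them.

Run:
```python
from meas import *
v=dict(np.load("w4.npz"));P=cloud(v)
c=ray(v,np.array([(80,38),(554,72),(490,537),(75,513)])/3+[196,8],.0215)[:,:2];print(c.round(4),[np.linalg.norm(c[i]-c[(i+1)%4]).round(4) for i in range(4)],"centre",c.mean(0).round(4))
print("yaw",[np.degrees(np.arctan2(*(a)[::-1])).round(2) for a in (c[0]-c[3],c[1]-c[2])])
r=(abs(P[...,2]-.0665)<.005)&(abs(np.hypot(P[...,0]-.587,P[...,1]+.048)-.0625)<.008);print(r.sum(),np.median(P[r][:,2]),fitcirc(P[r][:,:2]).round(4))
```

```text
[[ 0.6636  0.0203]
 [ 0.6545 -0.126 ]
 [ 0.507  -0.1171]
 [ 0.5155  0.0307]] [np.float64(0.1467), np.float64(0.1478), np.float64(0.1481), np.float64(0.1485)] centre [ 0.5851 -0.048 ]
yaw [np.float64(-4.01), np.float64(-3.46)]
2097 0.06601468451852777 [ 0.5867 -0.047   0.0616]
```

```bash
python3 -m handwheel '[[[0,0,0],-0.15,0],[[0,0,0],-0.15,0],[[0,0,0],-0.15,0],[[0,0,0],-0.15,0],[[0,0,0],-0.15,0],[[0,0,0],-0.15,0],[[0,0,0],-0.11,0],[[0,0,0],0,0]]' >/dev/null
python3 go.py 0.3903 0.3462 0.16 -32
```

```text
at [ 0.5066 -0.0376  0.2037] yaw -32.13 tilt 0.03 j7 -0.3 t 17.98 F [ 0.3  0.  -0.1] gap 0.0423 0.0
  turn -0.0023 shift [ 0.2638 -0.302   0.0435]
```

```bash
python3 -m handwheel '[[[0.033,-0.038,0],0,0],[[0.033,-0.038,0],0,0],[[0.033,-0.038,0],0,0],[[0.033,-0.038,0],0,0],[[0.033,-0.038,0],0,0],[[0.033,-0.038,0],0,0],[[0.033,-0.038,0.02],0,0],[[0.033,-0.036,0.023],0,0]]' >/dev/null
python3 -m handwheel '[[[0,0,0],0,0],[[0,0,0],0,0]]'
python3 go.py 0.3903 0.3462 0.05 -32
python3 - <<'E'
from meas import *
v=view("wrist");print("pix",proj(v,np.array([[.436,.3175,.045],[.3903,.3462,.078]])).round(0))
E
python3 wl.py 365 203 95
```

```text
t: 19.23
eef_pos: [0.3908, 0.3458, 0.1606]
eef_rot: [2.749, 1.518, -0.0]
force: [1.4, -0.2, -0.1]
finger_gap: 0.0427
finger_force: 0.0
at [0.3908 0.3458 0.1606] yaw -32.18 tilt 0.09 j7 -1.13 t 19.23 F [ 1.4 -0.2 -0.1] gap 0.0427 0.0
  turn -0.0031 shift [ 0.0002 -0.0008  0.1106]
pix [[346. 206.]
 [284. 218.]]
lug 317 [0.3898 0.352  0.0778] top 317 [0.3898 0.352  0.0778]
rim 1478 [0.4344 0.3216 0.0519]
```

```bash
python3 -m handwheel '[[[0.0025,-0.003,0.03],0.025,0],[[0,0,0.03],0,0],[[0,0,0.03],0,0],[[0,0,0.018],0,0],[[0,0,0],0,0],[[0,0,0],0,0]]' >/dev/null
python3 -m handwheel '[[[0,0,0],0,-1],[[0,0,0],0,-1],[[0,0,0],0,-1],[[0,0,0],0,-1],[[0,0,0],0,-1]]' 100
python3 go.py 0.3895 0.3497 0.05 -33.5
python3 -m handwheel '[[[0,0,-0.01],0,-1],[[0,0,-0.02],0,-1],[[0,0,-0.03],0,-1],[[0,0,-0.04],0,-1],[[0,0,-0.01],0,-1],[[0,0,0],0,-1],[[0,0,0],0,-1]]'
python3 carr.py .155 .054
python3 go.py .6211 -0.0886 .16 -50
```

```text
t: 20.7
eef_pos: [0.3897, 0.3501, 0.054]
eef_rot: [-2.768, -1.485, -0.002]
force: [-0.7, -0.4, 6.2]
finger_gap: 0.0081
finger_force: 98.6
at [0.3897 0.3501 0.054 ] yaw -33.57 tilt 0.1 j7 -1.08 t 20.7 F [-0.7 -0.4  6.2] gap 0.0081 98.6
  turn -0.0012 shift [-0.0005  0.      0.004 ]
t: 21.58
eef_pos: [0.388, 0.3489, 0.1611]
eef_rot: [2.767, 1.485, -0.005]
force: [-1.3, -0.9, -1.5]
finger_gap: 0.0079
finger_force: 97.7
expected [0.433  0.3191]
wrist 1954 [0.4326 0.3204]
top 105 [0.4348 0.3174]
at [0.3882 0.3489 0.1612] yaw -33.57 tilt 0.19 j7 -1.16 t 21.68 F [ 0.4  0.8 -1.9] gap 0.0082 97.7
  turn 0.2867 shift [-0.1028  0.4849  0.0017]
```

```bash
python3 -m handwheel '[[[0,0,-0.01],0.143,-1],[[0,0,0],0.143,-1],[[0,0,0],0,-1],[[0,0,0],0,-1]]'>/dev/null; python3 go.py .5517 -0.0058 .17 -50
```

```text
at [0.3888 0.3494 0.1721] yaw -49.84 tilt 0.08 j7 -1.43 t 22.18 F [ 0.4  0.2 -1.4] gap 0.0079 97.7
  turn 0.0028 shift [-0.1036  0.3768  0.0024]
```

```bash
python3 -m handwheel '[[[-0.012,0.045,0],0,-1],[[-0.013,0.048,0],0,-1],[[-0.013,0.048,0],0,-1],[[-0.013,0.048,0],0,-1],[[-0.013,0.048,0],0,-1],[[-0.013,0.048,0],0,-1],[[-0.013,0.048,0],0,-1],[[-0.0136,0.0438,0],0.003,-1]]' >/dev/null
python3 -m handwheel '[[[0,0,0],0,-1],[[0,0,0],0,-1],[[0,0,0],0,-1]]'>/dev/null
python3 carr.py .163 .054;python3 go.py .5517 -0.0058 .0835 -50
```

```text
expected [ 0.5866 -0.0447]
wrist 3036 [ 0.5862 -0.043 ]
top 80 [ 0.5881 -0.0455]
at [ 0.552  -0.0037  0.1726] yaw -49.95 tilt 0.05 j7 -0.62 t 23.65 F [ 0.1  0.5 -1.2] gap 0.0078 98.0
  turn 0.0008 shift [-0.0016  0.0015  0.0891]
```

```bash
python3 -m handwheel '[[[-0.0023,0.0027,0],0,-1],[[0,0,0.03],0,-1],[[0,0,0.02],0,-1],[[0,0,0],0,-1],[[0,0,0.02],0,-1],[[0,0,0.01],0,-1],[[0,0,0.007],0,-1],[[0,0,0],0,-1]]'
python3 carr.py .0765 .054;python3 go.py .5517 -0.0075 .0795 -50
```

```text
t: 24.65
eef_pos: [0.5522, -0.009, 0.0858]
eef_rot: [-2.953, -1.071, 0.0]
force: [0.6, -0.7, -0.7]
finger_gap: 0.0078
finger_force: 98.0
expected [ 0.5868 -0.0504]
wrist 3005 [ 0.5864 -0.0487]
top 73 [ 0.5886 -0.0517]
at [ 0.5527 -0.0091  0.0864] yaw -50.13 tilt 0.06 j7 -0.55 t 24.75 F [-0.7 -0.3 -0.9] gap 0.0081 98.0
  turn -0.0023 shift [ 0.0002 -0.0019  0.0069]
```

```bash
python3 -m handwheel '[[[0.0013,-0.0015,0],0,-1],[[0,0,0.004],0,-1],[[0,0,0.0035],0,-1],[[0,0,0],0,-1],[[0,0,0],0,-1]]'
python3 -m handwheel '[[[0,0,0],0,-0.3],[[0,0,0],0,-0.3],[[0,0,0],0,-0.3],[[0,0,-0.02],0,-0.3],[[0,0,-0.04],0,-0.3],[[0,0,-0.05],0,-0.3],[[0,0,0],0,-0.3],[[0,0,0],0,-0.3]]'
python3 - <<'E'
from meas import *
import go
v=view("wrist");P=cloud(v);uv=proj(v,np.array([.5868,-.048,.05]));print(uv)
for r,h in ((.0625,.0665),(.0525,.0705)):
    m=(abs(P[...,2]-h)<.003)&(abs(np.hypot(P[...,0]-.5868,P[...,1]+.047)-r)<.006);print(m.sum(),np.median(P[m][:,2]).round(4),fitcirc(P[m][:,:2]).round(4))
m=np.hypot(P[...,0]-.5868,P[...,1]+.047)<.035;print("floor z",np.nanpercentile(P[m][:,2],[10,50,90]).round(4))
cv2.imwrite("pics/w5.png",v["img"][:,:,::-1])
go.plan(.385,-.320,.16,47)
bowls(view("top"),[("C",(388,268),28),("D",(433,247),20),("E",(179,187),18)])
E
```

```text
t: 25.38
eef_pos: [0.5524, -0.0068, 0.0795]
eef_rot: [-2.952, -1.071, -0.001]
force: [-1.7, 0.7, 6.4]
finger_gap: 0.0079
finger_force: 99.2
t: 26.38
eef_pos: [0.5519, -0.0068, 0.1878]
eef_rot: [-2.953, -1.071, 0.001]
force: [-0.2, 0.3, -0.0]
finger_gap: 0.0298
finger_force: 0.0
[342.80231247 198.68613514]
1436 0.0661 [ 0.5871 -0.0464  0.0619]
1318 0.0701 [ 0.5875 -0.0468  0.052 ]
floor z [0.0294 0.2502 0.2735]
at [ 0.5514 -0.0067  0.1871] yaw -50.12 tilt 0.13 j7 -0.62 t 26.43 F [-0.9  0.5 -0.1] gap 0.03 0.0
  turn -1.6951 shift [-0.092  -0.3426  0.0274]
C 158 fit [ 0.4153 -0.2913  0.0422] lug 50 [ 0.3863 -0.3226  0.0774] d 0.0427 ang -132.8
D 128 fit [ 0.4866 -0.4144  0.032 ] lug 45 [ 0.4538 -0.4201  0.0782] d 0.0333 ang -170.1
E 74 fit [0.5962 0.3123 0.0232] lug 40 [0.5737 0.3237 0.0772] d 0.0252 ang 153.1
```

View pics/w5.png

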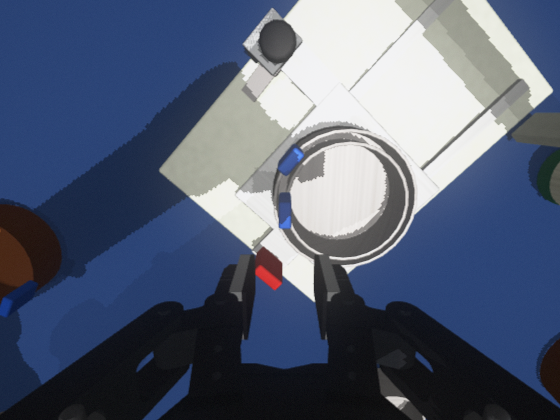

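Wrist view: bowl2 is concentric inside bowl1, with its rim centre at about (343,199). The lugs at (290,160) and (285,210) are well apart. Rim heights are 66.1 and 70.1 mm, exactly 4 mm apart. Next, bowl3.

```bash
python3 -m handwheel '[[[0,0,-0.015],-0.15,0],[[0,0,0],-0.15,0],[[0,0,0],-0.15,0],[[0,0,0],-0.15,0],[[0,0,0],-0.15,0],[[0,0,0],-0.15,0],[[0,0,0],-0.15,0],[[0,0,0],-0.15,0]]' >/dev/null
python3 -m handwheel '[[[0,0,0],-0.15,0],[[0,0,0],-0.15,0],[[0,0,0],-0.15,0],[[0,0,0],-0.045,0],[[0,0,0],0,0],[[0,0,0],0,0]]' >/dev/null
python3 go.py .3835 -.3214 .16 47
```

```text
at [ 0.5518 -0.007   0.2025] yaw 46.95 tilt 0.1 j7 0.94 t 28.23 F [-0.2  0.7 -0.7] gap 0.0425 0.0
  turn -0.0009 shift [-0.0914 -0.3447  0.0428]
```

```bash
python3 -m handwheel '[[[-0.011,-0.043,0],0,0],[[-0.011,-0.043,0],0,0],[[-0.011,-0.043,0],0,0],[[-0.011,-0.043,0],0,0],[[-0.011,-0.043,0],0,0],[[-0.012,-0.043,0],0,0],[[-0.012,-0.043,0.02],0,0],[[-0.0124,-0.0437,0.023],0,0]]' >/dev/null
python3 -m handwheel '[[[0,0,0],0,0],[[0,0,0],0,0],[[0,0,0],0,0]]' >/dev/null
python3 go.py .3835 -.3214 .051 47
python3 wl.py 340 203 75
python3 carr.py .045 .044
```

```text
at [ 0.3854 -0.3202  0.1606] yaw 47.15 tilt 0.07 j7 1.67 t 29.6 F [ 0.2  0.1 -0.3] gap 0.0428 0.0
  turn 0.0026 shift [ 0.0006 -0.0023  0.1096]
lug 406 [ 0.3823 -0.3203  0.0752] top 334 [ 0.3836 -0.3215  0.0775]
rim 1213 [ 0.4129 -0.2887  0.042 ]
expected [ 0.4153 -0.288 ]
wrist 1127 [ 0.4129 -0.2889]
top 80 [ 0.4153 -0.2917]
```

```bash
python3 -m handwheel '[[[0.0005,-0.002,0.03],0,0],[[0,0,0.03],0,0],[[0,0,0.03],0,0],[[0,0,0.018],0,0],[[0,0,0],0,0],[[0,0,0],0,0]]' >/dev/null
python3 -m handwheel '[[[0,0,0],0,-1],[[0,0,0],0,-1],[[0,0,0],0,-1],[[0,0,0],0,-1],[[0,0,0],0,-1]]' 100
python3 go.py .3837 -.3212 .051 47
python3 -m handwheel '[[[0,0,-0.01],0,-1],[[0,0,-0.02],0,-1],[[0,0,-0.03],0,-1],[[0,0,-0.04],0,-1],[[0,0,-0.02],0,-1],[[0,0,0],0,-1],[[0,0,0],0,-1]]' >/dev/null
python3 carr.py .162 .044
python3 go.py .5569 -0.0792 .172 47
```

```text
t: 31.12
eef_pos: [0.3833, -0.3227, 0.0534]
eef_rot: [1.151, 2.921, 0.001]
force: [-0.7, 1.1, 5.4]
finger_gap: 0.0081
finger_force: 98.2
at [ 0.3833 -0.3227  0.0534] yaw 47.0 tilt 0.13 j7 1.77 t 31.12 F [-0.7  1.1  5.4] gap 0.0081 98.2
  turn 0.0001 shift [0.0007 0.0014 0.0024]
expected [ 0.4115 -0.2898]
wrist 2416 [ 0.4114 -0.2902]
top 92 [ 0.4139 -0.2917]
at [ 0.3814 -0.3218  0.1709] yaw 46.98 tilt 0.17 j7 1.67 t 32.1 F [-0.3 -0.1 -1.1] gap 0.0078 97.7
  turn -0.0004 shift [ 0.0371  0.2971 -0.0012]
```

```bash
python3 -m handwheel '[[[0.005,0.04,0],0,-1],[[0.005,0.04,0],0,-1],[[0.005,0.04,0],0,-1],[[0.005,0.04,0],0,-1],[[0.005,0.04,0],0,-1],[[0.005,0.04,0],0,-1],[[0.004,0.034,0],0,-1],[[0.003,0.022,0],0,-1]]' >/dev/null
python3 -m handwheel '[[[0,0,0],0,-1],[[0,0,0],0,-1],[[0,0,0],0,-1]]'>/dev/null
python3 carr.py .1625 .044;python3 go.py .5568 -0.0794 .083 47
```

```text
expected [ 0.5863 -0.051 ]
wrist 2505 [ 0.5861 -0.0515]
top 32 [ 0.5881 -0.0535]
at [ 0.5566 -0.0823  0.1725] yaw 46.85 tilt 0.02 j7 1.11 t 33.58 F [ 0.4 -0.  -1.7] gap 0.0079 97.7
  turn -0.0026 shift [0.0018 0.0023 0.0895]
```

```bash
python3 -m handwheel '[[[0.0024,0.0033,0],0,-1],[[0,0,0.03],0,-1],[[0,0,0.01],0,-1],[[0,0,0],0,-1],[[0,0,0.02],0,-1],[[0,0,0.015],0,-1],[[0,0,0.007],0,-1],[[0,0,0],0,-1]]'
python3 carr.py .081 .044;python3 go.py .5568 -0.0794 .083 47
```

```text
t: 34.58
eef_pos: [0.5574, -0.0768, 0.09]
eef_rot: [-1.152, -2.922, 0.0]
force: [0.2, 0.9, -1.9]
finger_gap: 0.0078
finger_force: 97.7
expected [ 0.5874 -0.0446]
wrist 2330 [ 0.5872 -0.0451]
top 23 [ 0.5897 -0.0475]
at [ 0.5581 -0.077   0.0909] yaw 46.98 tilt 0.07 j7 1.14 t 34.67 F [ 0.1 -0.9 -0.2] gap 0.008 97.7
  turn -0.0003 shift [-0.0007 -0.0027  0.0079]
```

```bash
python3 -m handwheel '[[[-0.0008,-0.002,0],0,-1],[[0,0,0.004],0,-1],[[0,0,0.0045],0,-1],[[0,0,0],0,-1],[[0,0,0],0,-1]]'
python3 -m handwheel '[[[0,0,0],0,-0.3],[[0,0,0],0,-0.3],[[0,0,0],0,-0.3],[[0,0,-0.02],0,-0.3],[[0,0,-0.04],0,-0.3],[[0,0,-0.05],0,-0.3],[[0,0,0],0,-0.3],[[0,0,0],0,-0.3]]'
cat > nest.py <<'E'
from meas import *
import sys
def nest(k):
    v=view("wrist");P=cloud(v);uv=proj(v,np.array([.5868,-.048,.07]));print(uv.round(0))
    for r,h in [(.0625,.0665),(.0525,.0705),(.0425,.0745),(.0325,.0785),(.0235,.0825)][:k]:
        m=(abs(P[...,2]-h)<.0035)&(abs(np.hypot(P[...,0]-.587,P[...,1]+.047)-r)<.005);print(r,m.sum(),np.median(P[m][:,2]).round(4),P[m][:,2].std().round(4),fitcirc(P[m][:,:2]).round(4))
    return v
E
python3 - <<'E'
from nest import *
import go
v=nest(3)
go.plan(.451,-.419,.16,11)
bowls(view("top"),[("D",(433,247),20),("E",(179,187),18)])
E
```

```text
t: 35.3
eef_pos: [0.5571, -0.079, 0.0829]
eef_rot: [1.151, 2.922, 0.001]
force: [-2.3, -0.4, 6.1]
finger_gap: 0.008
finger_force: 99.0
t: 36.3
eef_pos: [0.5564, -0.0786, 0.1913]
eef_rot: [-1.151, -2.922, -0.0]
force: [0.6, -0.4, -1.6]
finger_gap: 0.0302
finger_force: 0.0
[333. 207.]
0.0625 1482 0.0661 0.001 [ 0.5861 -0.0461  0.0618]
0.0525 1196 0.07 0.001 [ 0.5865 -0.0466  0.052 ]
0.0425 1054 0.074 0.001 [ 0.5873 -0.0465  0.0421]
at [ 0.5559 -0.0785  0.1905] yaw 46.99 tilt 0.15 j7 1.1 t 36.35 F [ 0.2 -0.9 -1. ] gap 0.0299 0.0
  turn 0.6282 shift [-0.3143 -0.1679  0.0306]
D 133 fit [ 0.4868 -0.4143  0.0321] lug 43 [ 0.4537 -0.4216  0.0789] d 0.0338 ang -167.5
E 76 fit [0.5962 0.312  0.0231] lug 39 [0.5733 0.3242 0.0775] d 0.0259 ang 152.0
```

```bash
python3 -m handwheel '[[[0,0,-0.015],0.15,0],[[0,0,0],0.15,0],[[0,0,0],0.15,0],[[0,0,0],0.15,0],[[0,0,0],0.028,0],[[0,0,0],0,0],[[0,0,0],0,0]]' >/dev/null
python3 go.py .4513 -.4183 .16 11
```

```text
at [ 0.5567 -0.0788  0.2065] yaw 11.07 tilt 0.03 j7 0.51 t 37.27 F [0.1 0.1 0.2] gap 0.0426 0.0
  turn 0.0012 shift [-0.3132 -0.1682  0.0465]
```

```bash
python3 -m handwheel '[[[-0.039,-0.021,0],0,0],[[-0.039,-0.021,0],0,0],[[-0.039,-0.021,0],0,0],[[-0.039,-0.021,0],0,0],[[-0.039,-0.021,0],0,0],[[-0.039,-0.021,0.01],0,0],[[-0.039,-0.021,0.02],0,0],[[-0.04,-0.021,0.017],0,0]]' >/dev/null
python3 -m handwheel '[[[0,0,0],0,0],[[0,0,0],0,0],[[0,0,0],0,0]]' >/dev/null
python3 go.py .4513 -.4183 .051 11
python3 wl.py 325 210 60
python3 carr.py .045 .034
```

```text
at [ 0.4533 -0.4166  0.1602] yaw 11.19 tilt 0.1 j7 1.19 t 38.65 F [-0.7 -0.1 -0.2] gap 0.0429 0.0
  turn 0.0033 shift [-0.0013 -0.0025  0.1092]
lug 416 [ 0.4521 -0.4196  0.0751] top 337 [ 0.4526 -0.4214  0.0775]
rim 885 [ 0.4851 -0.4117  0.032 ]
expected [ 0.4866 -0.4101]
wrist 832 [ 0.485  -0.4118]
top 75 [ 0.4867 -0.4144]
```

```bash
python3 -m handwheel '[[[-0.0024,-0.002,0.03],-0.03,0],[[0,0,0.03],0,0],[[0,0,0.03],0,0],[[0,0,0.018],0,0],[[0,0,0],0,0],[[0,0,0],0,0]]' >/dev/null
python3 -m handwheel '[[[0,0,0],0,-1],[[0,0,0],0,-1],[[0,0,0],0,-1],[[0,0,0],0,-1],[[0,0,0],0,-1]]' 100
python3 -m handwheel '[[[0,0,-0.01],0,-1],[[0,0,-0.02],0,-1],[[0,0,-0.03],0,-1],[[0,0,-0.04],0,-1],[[0,0,-0.025],0,-1],[[0,0,0],0,-1],[[0,0,0],0,-1]]' >/dev/null
python3 carr.py .167 .034
python3 go.py .5927 -0.0808 .178 100
```

```text
t: 40.17
eef_pos: [0.4514, -0.4213, 0.0531]
eef_rot: [1.959, 2.452, 0.001]
force: [0.7, 0.9, 5.9]
finger_gap: 0.008
finger_force: 98.3
expected [ 0.4828 -0.4128]
wrist 1676 [ 0.4822 -0.4137]
top 71 [ 0.4838 -0.4158]
at [ 0.4495 -0.4199  0.1751] yaw 12.72 tilt 0.2 j7 1.22 t 41.15 F [ 0.  1. -2.] gap 0.0078 97.7
  turn -1.5233 shift [-0.1999  0.3091 -0.0024]
```

```bash
python3 -m handwheel '[[[0,0,0],-0.14,-1],[[0,0,0],-0.14,-1],[[0,0,0],-0.14,-1],[[0,0,0],-0.14,-1],[[0,0,0],-0.14,-1],[[0,0,0],-0.14,-1],[[0,0,0],-0.14,-1],[[0,0,0],-0.14,-1]]' >/dev/null
python3 -m handwheel '[[[0,0,0],-0.14,-1],[[0,0,0],-0.14,-1],[[0,0,0],-0.123,-1],[[0,0,0],0,-1],[[0,0,0],0,-1]]' >/dev/null
python3 go.py .5927 -0.081 .178 100
```

```text
at [ 0.4498 -0.4206  0.176 ] yaw 99.88 tilt 0.08 j7 2.6 t 42.77 F [ 0.4 -0.5 -1.1] gap 0.0081 97.6
  turn -0.0021 shift [-0.1997  0.3096 -0.0019]
```

```bash
python3 -m handwheel '[[[-0.026,0.04,0],0,-1],[[-0.026,0.04,0],0,-1],[[-0.026,0.04,0],0,-1],[[-0.026,0.04,0],0,-1],[[-0.026,0.04,0],0,-1],[[-0.026,0.04,0],0,-1],[[-0.026,0.04,-0.002],0,-1],[[-0.0177,0.0296,0],0,-1]]' >/dev/null
python3 -m handwheel '[[[0,0,0],0,-1],[[0,0,0],0,-1],[[0,0,0],0,-1]]'>/dev/null
python3 carr.py .170 .034;python3 go.py .5927 -0.081 .0866 100
```

```text
expected [ 0.5867 -0.0502]
wrist 1689 [ 0.5878 -0.0498]
at [ 0.5927 -0.0832  0.1789] yaw 99.81 tilt 0.04 j7 1.94 t 44.25 F [ 0.6 -0.2 -1.1] gap 0.0086 97.7
  turn -0.0033 shift [-0.0004  0.0022  0.0923]
```

```bash
python3 -m handwheel '[[[0,0.0015,0],0,-1],[[0,0,0.03],0,-1],[[0,0,0.01],0,-1],[[0,0,0],0,-1],[[0,0,0.02],0,-1],[[0,0,0.017],0,-1],[[0,0,0.007],0,-1],[[0,0,0],0,-1]]'
python3 carr.py .086 .034;python3 go.py .5927 -0.081 .0866 100
```

```text
t: 45.25
eef_pos: [0.5924, -0.08, 0.0944]
eef_rot: [0.273, -3.129, 0.0]
force: [-0.2, 0.2, -0.4]
finger_gap: 0.0078
finger_force: 107.0
expected [ 0.5865 -0.0465]
wrist 1575 [ 0.5876 -0.046 ]
at [ 0.5926 -0.08    0.0946] yaw 99.98 tilt 0.04 j7 1.96 t 45.35 F [-0.4 -0.2 -0.8] gap 0.0078 107.0
  turn -0.0004 shift [ 0.0001 -0.001   0.008 ]
```

```bash
python3 -m handwheel '[[[0,-0.0008,0],0,-1],[[0,0,0.004],0,-1],[[0,0,0.0045],0,-1],[[0,0,0],0,-1],[[0,0,0],0,-1]]'
python3 -m handwheel '[[[0,0,0],0,-0.3],[[0,0,0],0,-0.3],[[0,0,0],0,-0.3],[[0,0,-0.02],0,-0.3],[[0,0,-0.04],0,-0.3],[[0,0,-0.05],0,-0.3],[[0,0,0],0,-0.3],[[0,0,0],0,-0.3]]'
python3 - <<'E'
from nest import *
import go
v=nest(4)
go.plan(.572,.326,.16,-28)
bowls(view("top"),[("E",(179,187),18)])
E
```

```text
t: 45.98
eef_pos: [0.5932, -0.0808, 0.0867]
eef_rot: [-0.273, 3.129, -0.0]
force: [-1.4, -0.1, 2.5]
finger_gap: 0.0081
finger_force: 107.5
t: 46.98
eef_pos: [0.5927, -0.0805, 0.1958]
eef_rot: [0.273, -3.129, -0.001]
force: [-0.4, 0.7, -0.3]
finger_gap: 0.0302
finger_force: 0.0
[320. 203.]
0.0625 1383 0.0661 0.0011 [ 0.5858 -0.0465  0.0618]
0.0525 1263 0.0702 0.0011 [ 0.5877 -0.0485  0.0519]
0.0425 842 0.0742 0.0011 [ 0.5905 -0.0497  0.0422]
0.0325 818 0.0781 0.0011 [ 0.5877 -0.0459  0.0321]
at [ 0.5921 -0.0804  0.1949] yaw 99.99 tilt 0.15 j7 1.94 t 47.02 F [ 0.6  0.2 -0.9] gap 0.0299 0.0
  turn 2.2338 shift [ 0.3494 -0.2084  0.0351]
E 78 fit [0.5961 0.3122 0.0231] lug 40 [0.573  0.3236 0.0777] d 0.0258 ang 153.9
```

Run:
```python
from nest import *
v=nest(4)
c=v["img"][90:290,220:460];cv2.imwrite("pics/w6.png",cv2.resize(c,None,fx=3,fy=3,interpolation=cv2.INTER_CUBIC)[:,:,::-1])
```

```text
[319. 205.]
0.0625 1395 0.0661 0.0011 [ 0.5858 -0.0466  0.0618]
0.0525 1249 0.0702 0.0011 [ 0.5876 -0.0485  0.0519]
0.0425 820 0.0741 0.0011 [ 0.5905 -0.0497  0.0421]
0.0325 809 0.0781 0.0011 [ 0.5878 -0.046   0.0321]
```

View pics/w6.png

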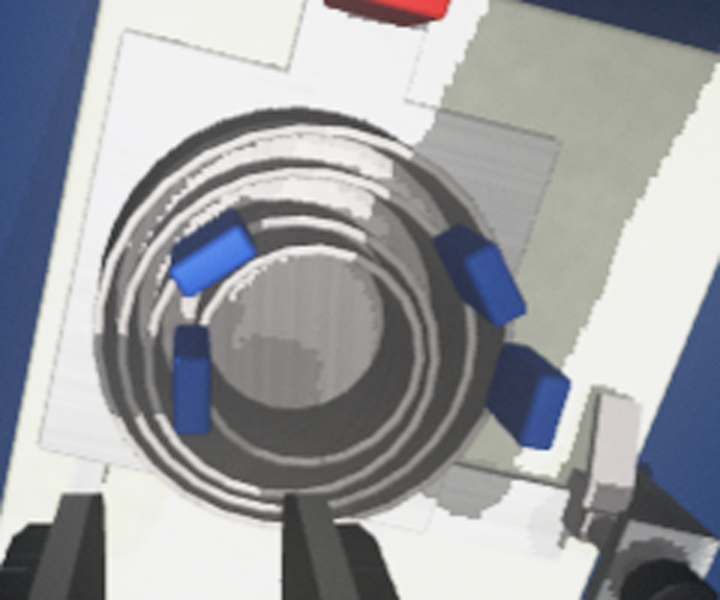

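The crop shows all four bowls nested. Bowl3 is a few mm off-centre but still flat: its lug is at crop (215,255), and the other lugs are at (190,380), (485,275) and (530,395). The sector at the tab side is free for bowl5's lug.

```bash
python3 -m handwheel '[[[0,0,-0.02],0,-0.3],[[0,0,0],0.16,0],[[0,0,0],0.16,0],[[0,0,0],0.16,0],[[0,0,0],0.16,0],[[0,0,0],0.16,0],[[0,0,0],0.16,0],[[0,0,0],0.16,0]]' >/dev/null
python3 -m handwheel '[[[0,0,0],0.16,0],[[0,0,0],0.16,0],[[0,0,0],0.16,0],[[0,0,0],0.16,0],[[0,0,0],0.16,0],[[0,0,0],0.16,0],[[0,0,0],0.137,0],[[0,0,0],0,0]]' >/dev/null
python3 go.py .5719 .3258 .16 -27
```

```text
at [ 0.5924 -0.0804  0.215 ] yaw -26.95 tilt 0.14 j7 -0.12 t 49.12 F [ 0.1  0.  -0.6] gap 0.0428 0.0
  turn 0.0008 shift [ 0.3527 -0.2026  0.0549]
```

```bash
python3 -m handwheel '[[[0.044,-0.025,0],0,0],[[0.044,-0.025,0],0,0],[[0.044,-0.025,0],0,0],[[0.044,-0.025,0],0,0],[[0.044,-0.025,0],0,0],[[0.044,-0.025,0.015],0,0],[[0.044,-0.026,0.02],0,0],[[0.0447,-0.0266,0.02],0,0]]' >/dev/null
python3 -m handwheel '[[[0,0,0],0,0],[[0,0,0],0,0],[[0,0,0],0,0]]' >/dev/null
python3 go.py .5719 .3258 .051 -27
python3 wl.py 320 210 50
python3 carr.py .045 .025
```

```text
at [0.574  0.3233 0.162 ] yaw -27.18 tilt 0.09 j7 -0.77 t 50.5 F [ 0.1 -0.2  0. ] gap 0.0426 0.0
  turn -0.0032 shift [ 0.0013 -0.0032  0.1109]
lug 404 [0.5752 0.3322 0.0754] top 334 [0.5743 0.3308 0.0777]
rim 604 [0.5949 0.3167 0.0231]
expected [0.5962 0.312 ]
wrist 530 [0.5949 0.3165]
top 47 [0.596  0.3124]
```

```bash
python3 -m handwheel '[[[0.0033,-0.0028,0.03],0.045,0],[[0,0,0.03],0,0],[[0,0,0.03],0,0],[[0,0,0.018],0,0],[[0,0,0],0,0],[[0,0,0],0,0]]' >/dev/null
python3 -m handwheel '[[[0,0,0],0,-1],[[0,0,0],0,-1],[[0,0,0],0,-1],[[0,0,0],0,-1],[[0,0,0],0,-1]]' 100
python3 -m handwheel '[[[0,0,-0.01],0,-1],[[0,0,-0.02],0,-1],[[0,0,-0.03],0,-1],[[0,0,-0.04],0,-1],[[0,0,-0.03],0,-1],[[0,0,0],0,-1],[[0,0,0],0,-1]]' >/dev/null
python3 carr.py .174 .025
python3 go.py .5623 -0.0463 .185 -2
```

```text
t: 52.02
eef_pos: [0.5731, 0.3299, 0.0548]
eef_rot: [2.715, 1.579, 0.004]
force: [-0.2, -0.4, 5.0]
finger_gap: 0.0076
finger_force: 98.4
expected [0.593  0.3174]
wrist 1162 [0.5924 0.3183]
top 39 [0.5933 0.3146]
at [0.5708 0.3296 0.1816] yaw -29.62 tilt 0.19 j7 -0.83 t 53.0 F [-0.2  0.3 -0.8] gap 0.0083 97.7
  turn -0.482 shift [-0.3759  0.0046 -0.0028]
```

```bash
python3 -m handwheel '[[[0,0,-0.003],-0.12,-1],[[0,0,0],-0.12,-1],[[0,0,0],-0.12,-1],[[0,0,0],-0.122,-1],[[0,0,0],0,-1],[[-0.04,0,0],0,-1],[[-0.05,0.001,0],0,-1],[[-0.05,0.001,0],0,-1]]' >/dev/null
python3 -m handwheel '[[[-0.05,0.001,0],0,-1],[[-0.05,0.001,0],0,-1],[[-0.05,0.001,0],0,-1],[[-0.04,0,0],0,-1],[[-0.03,0,0],0,-1],[[-0.014,0,0],0,-1],[[0,0,0],0,-1],[[0,0,0],0,-1]]' >/dev/null
python3 carr.py .174 .025
python3 go.py .5623 -0.0463 .0923 -2
```

```text
expected [ 0.589  -0.0425]
wrist 1461 [ 0.5881 -0.0413]
at [ 0.5641 -0.0418  0.1861] yaw -1.82 tilt 0.07 j7 0.22 t 55.1 F [ 0.5 -0.  -0.8] gap 0.0079 97.7
  turn 0.0031 shift [-0.0047 -0.0016  0.0938]
```

```bash
python3 -m handwheel '[[[-0.0035,-0.0014,0],0,-1],[[0,0,0.03],0,-1],[[0,0,0.01],0,-1],[[0,0,0],0,-1],[[0,0,0.02],0,-1],[[0,0,0.018],0,-1],[[0,0,0.005],0,-1],[[0,0,0],0,-1]]'
python3 carr.py .092 .025;python3 go.py .5623 -0.0463 .0923 -2
python3 - <<'E'
from nest import *
nest(5)
E
```

```text
t: 56.1
eef_pos: [0.5623, -0.0476, 0.1032]
eef_rot: [-2.26, -2.182, 0.0]
force: [-0.0, -0.1, -0.3]
finger_gap: 0.008
finger_force: 97.8
expected [ 0.5873 -0.0485]
wrist 1552 [ 0.5865 -0.0478]
at [ 0.5629 -0.0477  0.104 ] yaw -2.0 tilt 0.08 j7 0.27 t 56.2 F [0.9 0.4 0.3] gap 0.0079 97.8
  turn -0.0001 shift [ 0.0014 -0.0007  0.0117]
[323. 243.]
0.0625 2313 0.0661 0.001 [ 0.5867 -0.046   0.0618]
0.0525 1883 0.0702 0.0012 [ 0.5885 -0.0478  0.0518]
0.0425 1220 0.074 0.0011 [ 0.5912 -0.0492  0.0421]
0.0325 1214 0.0781 0.001 [ 0.5885 -0.0457  0.0324]
0.0235 628 0.0826 0.002 [ 0.5869 -0.0468  0.023 ]
```

```bash
python3 -m handwheel '[[[0.002,0.002,0],0,-1],[[0,0,0.005],0,-1],[[0,0,0.004],0,-1],[[0,0,0.003],0,-1],[[0,0,0],0,-1],[[0,0,0],0,-1]]'
python3 -m handwheel '[[[0,0,0],0,-0.3],[[0,0,0],0,-0.3],[[0,0,0],0,-0.3],[[0,0,-0.02],0,-0.3],[[0,0,-0.04],0,-0.3],[[0,0,-0.05],0,-0.3],[[0,0,0],0,-0.3],[[0,0,0],0,-0.3]]'
python3 - <<'E'
from nest import *
import go
v=nest(5)
go.plan(.644,.074,.16,-94)
c=v["img"][60:260,200:440];cv2.imwrite("pics/w7.png",cv2.resize(c,None,fx=3,fy=3,interpolation=cv2.INTER_CUBIC)[:,:,::-1])
E
```

```text
t: 57.0
eef_pos: [0.5642, -0.0458, 0.0922]
eef_rot: [-2.26, -2.182, -0.0]
force: [-2.1, 0.4, 5.5]
finger_gap: 0.0078
finger_force: 98.7
t: 58.0
eef_pos: [0.564, -0.0454, 0.2008]
eef_rot: [-2.259, -2.182, 0.0]
force: [0.4, 0.6, -0.1]
finger_gap: 0.0299
finger_force: 0.0
[310. 204.]
0.0625 1233 0.0661 0.0009 [ 0.5868 -0.046   0.0619]
0.0525 1034 0.0701 0.0012 [ 0.5886 -0.0478  0.0519]
0.0425 641 0.074 0.0011 [ 0.5915 -0.049   0.042 ]
0.0325 759 0.0781 0.0012 [ 0.5886 -0.0453  0.0321]
0.0235 555 0.0821 0.0011 [ 0.5888 -0.046   0.0233]
at [ 0.5635 -0.0453  0.2   ] yaw -2.0 tilt 0.15 j7 0.22 t 58.05 F [ 0.2  0.3 -0. ] gap 0.03 0.0
  turn 1.6058 shift [ 0.0721 -0.1246  0.0398]
```

View pics/w7.png

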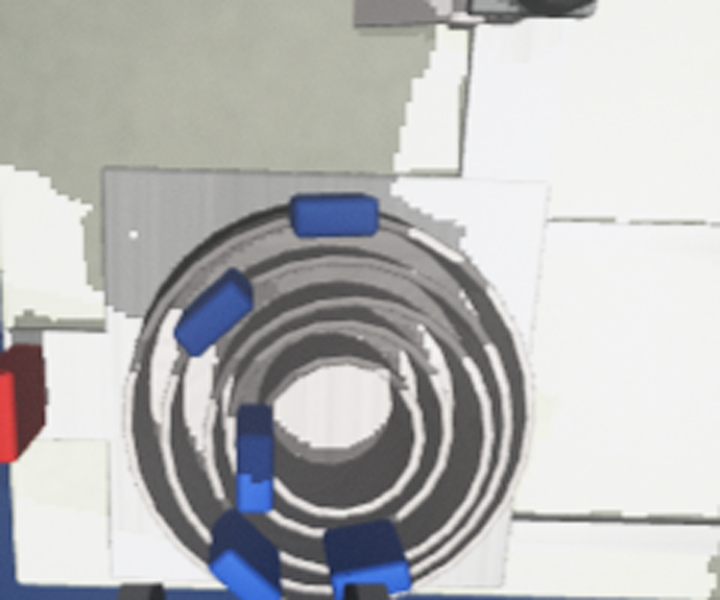

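The crop shows all five bowls nested flat and in size order. Rims are at 66.1, 70.1, 74.0, 78.1 and 82.1 mm, and the five lugs are clear of each other. Now the catch knob.

```bash
python3 -m handwheel '[[[0,0,0],0,-0.3],[[0.041,0.026,0],0.01,0],[[0.04,0.026,0],0.01,0.3],[[0.04,0.026,0],0.01,0.3],[[0,0,0.03],0,0.3],[[0,0,0],0,0.3],[[0,0,0],0,0.3]]' >/dev/null
python3 - <<'E'
from nest import *
import go
go.plan(.642,.0765,.073,-4)
v=view("wrist");P=cloud(v);m=(np.hypot(P[...,0]-.642,P[...,1]-.0765)<.03)&(abs(P[...,2]-.096)<.006)
print(m.sum(),P[m].mean(0).round(4),fitcirc(P[m][:,:2]),[((P[m].max(0)+P[m].min(0))/2).round(4)])
v=view("top");P=cloud(v);m=(np.hypot(P[...,0]-.642,P[...,1]-.0765)<.03)&(abs(P[...,2]-.096)<.006);print(m.sum(),P[m].mean(0).round(4))
E
```

```text
at [0.6476 0.0705 0.1715] yaw -3.82 tilt 0.05 j7 0.03 t 58.92 F [0.2 0.9 0.6] gap 0.0557 0.0
  turn 0.0032 shift [ 0.0057 -0.0059  0.0985]
898 [0.6441 0.0786 0.0955] [0.64403452 0.07849483 0.0088715 ] [array([0.6439, 0.0777, 0.094 ])]
6 [0.6452 0.064  0.0978]
```

```bash
python3 -m handwheel '[[[0.006,-0.0045,0.03],0,0.3],[[0,0,0.03],0,0.3],[[0,0,0.02],0,0.3],[[0,0,0.016],0,0.3],[[0,0,0],0,0.3],[[0,0,0],0,0.3]]'
python3 go.py .6435 .077 .073 -4
```

```text
t: 59.78
eef_pos: [0.6446, 0.0778, 0.0766]
eef_rot: [2.292, 2.147, 0.003]
force: [-1.0, 0.1, 0.6]
finger_gap: 0.0554
finger_force: 0.0
at [0.6446 0.0778 0.0766] yaw -3.73 tilt 0.13 j7 0.05 t 59.77 F [-1.   0.1  0.6] gap 0.0554 0.0
  turn 0.0047 shift [-0.0009 -0.0011  0.0036]
```

```bash
python3 -m handwheel '[[[-0.0008,-0.001,0.004],0,0.3],[[0,0,0],0,0.3],[[0,0,0],0,-1],[[0,0,0],0,-1],[[0,0,0],0,-1],[[0,0,0],0,-1],[[0,0,0],0,-1]]' 60
python3 -m handwheel '[[[0,0,-0.004],0,-1],[[0,0,-0.005],0,-1],[[0,0,-0.005],0,-1],[[0,0,-0.004],0,-1],[[0,0,0],0,-1],[[0,0,0],0,-1],[[0,0,0],0,-1],[[0,0,0],0,-1]]'
python3 - <<'E'
from nest import *
v=view("top");P=cloud(v);m=(abs(P[...,2]-.0665)<.02)&(np.hypot(P[...,0]-.65,P[...,1]+.05)<.16);print(m.sum(),np.nanmedian(P[m],0))
E
```

```text
t: 60.65
eef_pos: [0.6442, 0.0772, 0.072]
eef_rot: [2.29, 2.146, 0.004]
force: [5.5, 1.0, -0.6]
finger_gap: 0.0239
finger_force: 58.8
t: 61.65
eef_pos: [0.6441, 0.0772, 0.0891]
eef_rot: [2.29, 2.146, 0.003]
force: [6.5, -0.2, -3.4]
finger_gap: 0.0244
finger_force: 59.2
1184 [ 0.65294373 -0.05213069  0.06814044]
```

```bash
python3 -m handwheel '[[[0,0,0],0,-1],[[0,0,0],0,-1],[[0,0,0],0,-1],[[0,0,0],0,-1],[[0,0,0],0,-1],[[0,0,0],0,-1],[[0,0,0],0,-1],[[0,0,0],0,-1]]' >/dev/null
python3 -m handwheel '[[[0,0,0],0,-1],[[0,0,0],0,-1],[[0,0,0],0,-1],[[0,0,0],0,-1],[[0,0,0],0,-1],[[0,0,0],0,-1],[[0,0,0],0,-1],[[0,0,0],0,-1]]'
python3 - <<'E'
from nest import *
v=view("top");P=cloud(v);I=v["img"].astype(int);cv2.imwrite("pics/top3.png",v["img"][:,:,::-1])
red=(I[...,0]>1.5*I[...,1])&(P[...,2]>.05)&(P[...,2]<.075)&(abs(P[...,1]+.047)<.03)&(P[...,0]>.45)&(P[...,0]<.65);print("tab",red.sum(),P[red].mean(0))
E
```

```text
t: 63.7
eef_pos: [0.6441, 0.0772, 0.0891]
eef_rot: [2.29, 2.146, 0.003]
force: [7.1, -0.4, -3.9]
finger_gap: 0.0239
finger_force: 59.2
tab 32 [ 0.59441837 -0.0498571   0.06624655]
```

View pics/top3.png

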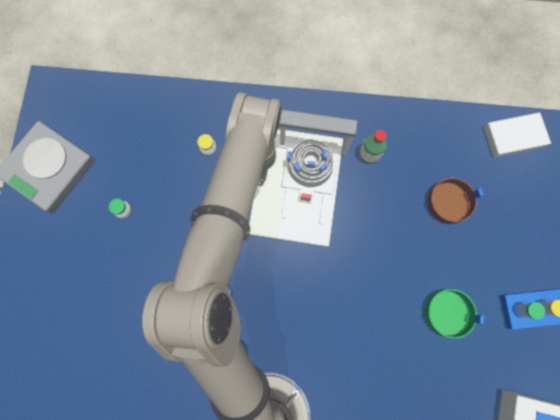

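Top view: the tray is home, with the tab at (305,198) and x = 0.5944 as at the start. The nest sits on the tray around (310,162). Lowering the knob and releasing it.

```bash
python3 -m handwheel '[[[0,0,0.004],0,-1],[[0,0,0.005],0,-1],[[0,0,0.004],0,-1],[[0,0,0.004],0,-1],[[0,0,0],0,-1],[[0,0,0],0,0],[[0,0,0],0,0],[[0,0,0],0,0.3]]'
python3 -m handwheel '[[[0,0,0],0,0.3],[[0,0,0],0,0.3],[[0,0,-0.02],0,0.3],[[0,0,-0.03],0,0.3],[[0,0,-0.04],0,0.3],[[0,-0.04,-0.01],0,0.3],[[0,-0.05,0],0,0.3],[[0,-0.05,0],0,0.3]]'
python3 -m handwheel '[[[0.03,-0.04,0],0,0.3],[[0.04,-0.02,0],0,0.3],[[0.05,0,0],0,0.3],[[0.05,0,0],0,0.3],[[0.05,0,0],0,0.3],[[0,0,0],0,0.3],[[0,0,0],0,0.3]]'
python3 - <<'E'
from nest import *
v=view("top");P=cloud(v);I=v["img"].astype(int)
m=(np.hypot(P[...,0]-.644,P[...,1]-.0745)<.02)&(P[...,2]>.085);print("knob",m.sum(),np.median(P[m],0))
for r,h in [(.0625,.0665),(.0525,.0705),(.0425,.0745),(.0325,.0785),(.0235,.0825)]:
    m=(abs(P[...,2]-h)<.005)&(abs(np.hypot(P[...,0]-.698,P[...,1]+.0565)-r)<.005);print(r,m.sum(),np.median(P[m][:,2]).round(4),fitcirc(P[m][:,:2]).round(4))
c=v["img"][80:280,180:420];cv2.imwrite("pics/top4.png",cv2.resize(c,None,fx=3,fy=3,interpolation=cv2.INTER_CUBIC)[:,:,::-1])
E
```

```text
t: 64.75
eef_pos: [0.6416, 0.0773, 0.0719]
eef_rot: [-2.291, -2.147, 0.002]
force: [-0.3, 0.2, 0.2]
finger_gap: 0.0551
finger_force: 0.0
t: 65.75
eef_pos: [0.5016, 0.0864, 0.1725]
eef_rot: [2.292, 2.148, 0.001]
force: [0.3, 0.3, 0.9]
finger_gap: 0.0555
finger_force: 0.0
t: 66.62
eef_pos: [0.4574, 0.3089, 0.1722]
eef_rot: [2.292, 2.147, -0.001]
force: [-0.0, -1.2, 0.0]
finger_gap: 0.0553
finger_force: 0.0
knob 70 [0.64424344 0.0743735  0.09685769]
0.0625 173 0.0665 [ 0.6983 -0.0562  0.0622]
0.0525 160 0.0711 [ 0.6999 -0.058   0.0518]
0.0425 66 0.0752 [ 0.7022 -0.0594  0.0422]
0.0325 114 0.0788 [ 0.6996 -0.0551  0.0326]
0.0235 56 0.0824 [ 0.6998 -0.0561  0.0234]
```

View pics/top4.png

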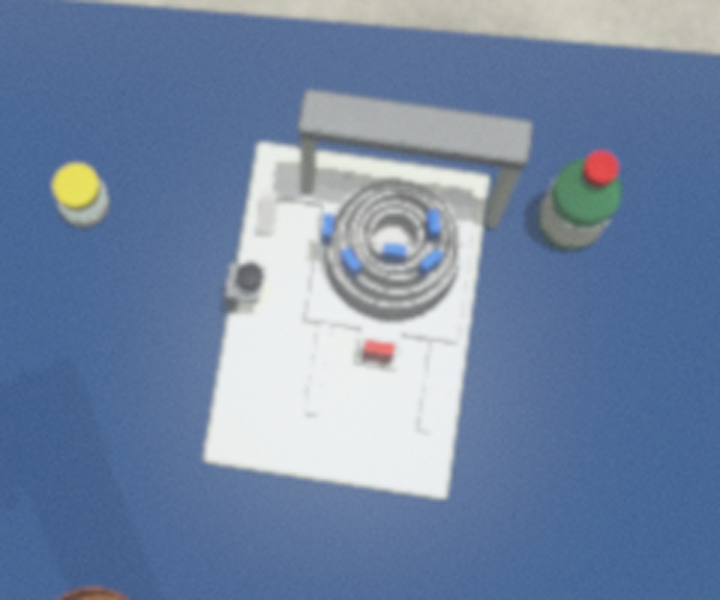

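The top crop shows the tray home under the lamp, the whole nest at crop (393,245) centred on the tray, and the knob down at (248,277). The jar and bottle haven't moved and the arm is clear.

```bash
python3 -c "
from rig import bot
print(bot.close_job())"
```

```text
the job is handed in; nothing more can be done
None
```

The job is handed in at about 67 s of the 210 s: all five bowls are nested flat in size order on the tray, which is home under the lamp with the knob down. By camera bowl1 is about 2 mm off the mark and bowl3, the worst, about 6 mm.

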